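# Clip the sheaves of a curtain-track pulley plate and close its rope guard

## Robot

A 6-joint arm with a two-finger parallel gripper is mounted at the origin on the work surface. World frame = base frame: x ahead of the robot, y to its left, z up, the work surface at z = 0. Lengths are in m, angles in rad, forces in N, time in s.
With the tool pointing down it reaches from about 0.275 to 0.825 m from the base axis. Payload 5.2 kg.
Tool frame: the origin (TCP) lies between the finger pads; the fingertips stand 11 mm ahead of it and the grasp point (between the pads) lies 8 mm behind it; z points along the fingers, y is the line along which they close (so a half turn about z gives the same grasp; the last joint's range is limited). The gripper opens to 93 mm and grips with 3 to 60 N. Pads are 15 mm wide; open, the fingers measure 128 mm over their backs; the gripper's body (75 mm by 188 mm) begins 65 mm behind the grasp point.
Start: joints at [1.126, 0.259, 1.535, -0, 1.348, -0.203], TCP at [0.132, 0.534, 0.23] pointing down, gripper open.
Joint ranges: [-3.14, 3.14], [-0.91, 2.08], [0.19, 2.58], [-1.22, 4.36], [0.22, 2.71], [-3.12, 3.12]. Speed limits (rad/s): [2.57, 2.57, 3.14, 3.14, 3.14, 3.14].

## Interface

Orientations are given as a unit quaternion [w, x, y, z].
In Python, from station import * gives the robot as it stands.
- The arm moves only by the tool move_arm, never from a script. Its argument "commands" is a list of rows, each an object of numbers: "wx", "wy", "wz": the turn, a rotation vector about the tool's x, y, z in units of pi/4 rad (1.0 is pi/4 rad); "dx", "dy", "dz": the shift along the tool's x, y, z in units of 50 cm (1.0 is 50 cm); "jaw": the opening, from 0 (shut) to 1 (fully open). In form: [{"wx": .., "wy": .., "wz": .., "dx": .., "dy": .., "dz": .., "jaw": ..}, ...]. A call has 1 to 5 rows; each row is the pose to reach, as a shift and turn from the pose commanded when the call began, along the tool's axes at that moment; what a row does not reach only later rows make up. A row lasts 1/8 s, in which the tool goes at most 62.5 mm and 10.7 degrees, less where a joint would pass 70% of its speed; a pose out of reach is approached as far as the arm can. A call with a number of a shift or a turn outside -1 to 1 is refused whole. A call with a gripper value outside its range is refused whole. The fingers move at their own pace and stop on an object; the grip force is fixed at half the most. Time passes only in rows, so rows that repeat a pose let the fingers close. It gives the time, the measured TCP pose, the force, the opening and the grip force at its end, in the units of the state.
- state(): the state, without advancing time (a new reading comes with each control period).
- read_camera(name): name is "scene" or "top" or "wrist"; returns a dict with "img" (420x560x3 uint8, red, green, blue), "depth" (420x560 float32, m along the optical axis (not along the pixel's ray), 0 where there is no reading), "K" (3x3 intrinsics, pixels), "k1" (the pictures are not rectified: a ray, as slopes to the right and down, at radius r is drawn at 1 + k1 r^2 times it, then the intrinsics apply), "R" (3x3) and "t" (3): a world point X has camera coordinates R X + t. Camera axes: x right, y down, z forward; pixel columns grow to the right and rows downward; lengths in m; the calibration is good to about 2 mm. A picture is of the moment at which its call begins.
- hand_in(): hands the job in; it is judged then, once.
The state is a dict: "time_s": time; "joints": joint angles; "qvel": joint speeds; "effort": joint torques, N m; "tool_pos": TCP position; "tcp_rot": TCP orientation; "wrist_force": force on the tool from outside, world axes, zero at the start; "ft_torque": the same for the moment, N m; "gripper_width": opening from 0.0 (shut) to 1.0 (fully open); "finger_force": force on a finger pad.
Only numpy, scipy, OpenCV 4.12 (cv2) and the standard library are available. Lean on these libraries where they do the work, as an engineer would, in place of code of your own. Each camera call takes 0.05 s, during which the arm holds its last target. There are 200 camera calls.

## Task

Secure every sheave on this stage-curtain pulley plate: set one of the split clips from the mat on the sheave's face with its mouth towards the axle and push it sideways with the clip fork, not with the fingers, until it snaps home in the axle's groove. Once every sheave is clipped, slide the rope guard closed against its end stop, and leave the fork lying flat on the mat. Leave everything else on the bench where it is; spare clips do not matter.

Things in the scene. Friction and masses are not known exactly. Their poses are not given: they have to be found in the camera images.
- plate: Fixed pulley plate, galvanised steel, 130 x 410 x 8 mm. Origin at bench level; x across it to its folded far flange (30 mm high, at x = 80 mm), y along the row. Four fixed upright axles at x = 0, y = -145, -63, 19, 101 mm, some bare: groove neck 13 mm across, z = 36 to 43 mm; over it the axle head, 17 mm across, top at 50 mm. Nothing stands on its side at negative x.
- guard (a joint): Rope guard: flat steel bar with four upright pins and a black grip tab, sliding along the far side of the sheaves. 0 = open; grows as it is pushed along the plate's NEGATIVE y; 0.041 m = closed against its end stop. About 3 N of friction; stays where it is left.
- guard_grip (a point): Centre of the top face of the guard's black grip tab, which is 12 mm thick along the plate's y, 22 mm along x and 40 mm high, its top 54 mm above the bench. Moves with the guard.
- fork: Clip fork, 160 mm, about 0.14 kg. Origin on the underside below the grip; x along the tool to the tines, z up. Wooden handle 16 mm wide, 24 mm high, x = -75 to 35 mm. Steel head 6 mm thick, flush with the underside, 33 mm wide, with two tines at y = -13 and 13 mm ending at x = 85 mm. They straddle and centre a clip's round back, bearing on it when the clip's centre is 99 mm ahead of the origin.
- mat: Black rubber service mat, fixed on the bench, 280 x 290 x 3 mm. Origin under its centre; its top is 3 mm above the bench.
- sheave1: Nylon sheave turning freely on axle 1, with 1 mm of play; absent in some starts (its axle then stands bare). 74 mm across, 24 mm thick, flat top face 36 mm above the bench. Origin on its axis 3 mm above that face, level with the middle of the axle's groove; z up.
- sheave2: Nylon sheave turning freely on axle 2, with 1 mm of play; absent in some starts (its axle then stands bare). 74 mm across, 24 mm thick, flat top face 36 mm above the bench. Origin on its axis 3 mm above that face, level with the middle of the axle's groove; z up.
- sheave3: Nylon sheave turning freely on axle 3, with 1 mm of play; absent in some starts (its axle then stands bare). 74 mm across, 24 mm thick, flat top face 36 mm above the bench. Origin on its axis 3 mm above that face, level with the middle of the axle's groove; z up.
- sheave4: Nylon sheave turning freely on axle 4, with 1 mm of play; absent in some starts (its axle then stands bare). 74 mm across, 24 mm thick, flat top face 36 mm above the bench. Origin on its axis 3 mm above that face, level with the middle of the axle's groove; z up.
- clip1: Split steel axle clip, 36 mm across, 6 mm thick, 26 g, both faces alike; five in all, some spare, any fits any axle. Origin at its middle; x out of its mouth, z normal to it; sides to pinch at y = -18 and 18 mm. Slid on a sheave's face mouth first, its prongs meet the neck 10 mm short of home, spread at about 5 N and snap shut; home, its centre is on the axis and its back lug stops it firmly.
- clip2: Split steel axle clip, 36 mm across, 6 mm thick, 26 g, both faces alike; five in all, some spare, any fits any axle. Origin at its middle; x out of its mouth, z normal to it; sides to pinch at y = -18 and 18 mm. Slid on a sheave's face mouth first, its prongs meet the neck 10 mm short of home, spread at about 5 N and snap shut; home, its centre is on the axis and its back lug stops it firmly.
- clip3: Split steel axle clip, 36 mm across, 6 mm thick, 26 g, both faces alike; five in all, some spare, any fits any axle. Origin at its middle; x out of its mouth, z normal to it; sides to pinch at y = -18 and 18 mm. Slid on a sheave's face mouth first, its prongs meet the neck 10 mm short of home, spread at about 5 N and snap shut; home, its centre is on the axis and its back lug stops it firmly.
- clip4: Split steel axle clip, 36 mm across, 6 mm thick, 26 g, both faces alike; five in all, some spare, any fits any axle. Origin at its middle; x out of its mouth, z normal to it; sides to pinch at y = -18 and 18 mm. Slid on a sheave's face mouth first, its prongs meet the neck 10 mm short of home, spread at about 5 N and snap shut; home, its centre is on the axis and its back lug stops it firmly.
- clip5: Split steel axle clip, 36 mm across, 6 mm thick, 26 g, both faces alike; five in all, some spare, any fits any axle. Origin at its middle; x out of its mouth, z normal to it; sides to pinch at y = -18 and 18 mm. Slid on a sheave's face mouth first, its prongs meet the neck 10 mm short of home, spread at about 5 N and snap shut; home, its centre is on the axis and its back lug stops it firmly.
- washer: Plain closed washer 34 mm across, 4 mm thick, lying on the mat; not a clip. Origin at its underside; to be left alone.
- wheel: Loose spare nylon sheave without axle, 74 mm across, 24 mm high, lying flat. Origin at its underside; to be left alone.
- tube: Paint tube, 30 mm wide, 120 mm long, lying. Origin at its underside; to be left alone.
- jar: Paint jar, 60 mm across, 75 mm high, standing. Origin at its underside; to be left alone.
- tape: Roll of black tape, 90 mm across, 36 mm high. Origin at its underside; to be left alone.
- driver: Screwdriver lying on the bench. Origin at its underside; to be left alone.
- brush: Brush lying on the bench. Origin at its underside; to be left alone.
- spanner: Spanner lying on the bench. Origin at its underside; to be left alone.

How it is judged:
On the way, in this order (a step that is already met when the one before it is completed fails the run):
1. every sheave on the plate has a clip home in its axle groove (distance between any of clip1, clip2, clip3, clip4, clip5 and sheave1 below 0.0045 m and distance between any of clip1, clip2, clip3, clip4, clip5 and sheave2 below 0.0045 m and distance between any of clip1, clip2, clip3, clip4, clip5 and sheave3 below 0.0045 m and distance between any of clip1, clip2, clip3, clip4, clip5 and sheave4 below 0.0045 m and x of sheave1 in the frame of plate between -0.004 and 0.004 m and y of sheave1 in the frame of plate between -0.149 and -0.141 m and z of sheave1 in the frame of plate between 0.035 and 0.043 m and x of sheave2 in the frame of plate between -0.004 and 0.004 m and y of sheave2 in the frame of plate between -0.067 and -0.059 m and z of sheave2 in the frame of plate between 0.035 and 0.043 m and x of sheave3 in the frame of plate between -0.004 and 0.004 m and y of sheave3 in the frame of plate between 0.015 and 0.023 m and z of sheave3 in the frame of plate between 0.035 and 0.043 m and x of sheave4 in the frame of plate between -0.004 and 0.004 m and y of sheave4 in the frame of plate between 0.097 and 0.105 m and z of sheave4 in the frame of plate between 0.035 and 0.043 m), for 0.2 s.
2. the rope guard is closed against its stop (value of joint guard above 0.038 m), for 0.2 s.
At the end, for the whole second after the job is handed in: Each sheave on the plate has a clip home in the axle groove (within 4.5 mm of the sheave's origin) and the sheave is on its axle; the rope guard is closed to within 3 mm of its stop; the fork lies flat and still on the mat (origin over the mat, tilted less than 0.12 rad) (all of step 1 and value of joint guard above 0.038 m and x of fork in the frame of mat between -0.14 and 0.14 m and y of fork in the frame of mat between -0.145 and 0.145 m and height (world z) of fork below 0.009 m and angle between fork's own z axis and vertical below 0.12 rad and linear speed of fork below 0.02 m/s); the robot touches nothing.
It fails at once if a clip is pushed onto its axle with the fingers (touched by the fingers within 7.5 mm of home) ((contact force between the fingers and clip1 above 0.5 N and x of clip1 in the frame of plate between -0.0075 and 0.0075 m and z of clip1 in the frame of plate below 0.044 m and (y of clip1 in the frame of plate between -0.1525 and -0.1375 m or y of clip1 in the frame of plate between -0.0705 and -0.0555 m or y of clip1 in the frame of plate between 0.0115 and 0.0265 m or y of clip1 in the frame of plate between 0.0935 and 0.1085 m)) or (contact force between the fingers and clip2 above 0.5 N and x of clip2 in the frame of plate between -0.0075 and 0.0075 m and z of clip2 in the frame of plate below 0.044 m and (y of clip2 in the frame of plate between -0.1525 and -0.1375 m or y of clip2 in the frame of plate between -0.0705 and -0.0555 m or y of clip2 in the frame of plate between 0.0115 and 0.0265 m or y of clip2 in the frame of plate between 0.0935 and 0.1085 m)) or (contact force between the fingers and clip3 above 0.5 N and x of clip3 in the frame of plate between -0.0075 and 0.0075 m and z of clip3 in the frame of plate below 0.044 m and (y of clip3 in the frame of plate between -0.1525 and -0.1375 m or y of clip3 in the frame of plate between -0.0705 and -0.0555 m or y of clip3 in the frame of plate between 0.0115 and 0.0265 m or y of clip3 in the frame of plate between 0.0935 and 0.1085 m)) or (contact force between the fingers and clip4 above 0.5 N and x of clip4 in the frame of plate between -0.0075 and 0.0075 m and z of clip4 in the frame of plate below 0.044 m and (y of clip4 in the frame of plate between -0.1525 and -0.1375 m or y of clip4 in the frame of plate between -0.0705 and -0.0555 m or y of clip4 in the frame of plate between 0.0115 and 0.0265 m or y of clip4 in the frame of plate between 0.0935 and 0.1085 m)) or (contact force between the fingers and clip5 above 0.5 N and x of clip5 in the frame of plate between -0.0075 and 0.0075 m and z of clip5 in the frame of plate below 0.044 m and (y of clip5 in the frame of plate between -0.1525 and -0.1375 m or y of clip5 in the frame of plate between -0.0705 and -0.0555 m or y of clip5 in the frame of plate between 0.0115 and 0.0265 m or y of clip5 in the frame of plate between 0.0935 and 0.1085 m))).
It fails at once if another thing on the bench is moved more than 5 cm or the paint jar is knocked over (distance of any of washer, wheel, tube, jar, tape, driver, brush, spanner from where it was at the start of the episode above 0.05 m or angle between jar's own z axis and vertical above 0.6 rad).
Of sheave1, sheave2, sheave3, sheave4 only 3 to 4 are there at a start; the rules pass over those that are not, and their reading is None.
At some moment in a run one of fork, clip1, clip2, clip3, clip4, clip5 may be knocked a few centimetres aside while the robot is not near it.
It also fails if it takes over 210 s, if anything falls off the work surface, if the arm or the gripper's body presses on something with over 40 N, if the wrist force passes 120 N, or if a joint passes its speed limit or range.

## Working session

There is one attempt and no reset: what is moved stays moved. The work goes in short steps, Python scripts to look and compute and a tool call to move; the robot and the scene stay as the last step left them, time stands still between calls to the robot, and variables do not carry over. Pictures are saved under pics/ and viewed, at most 14 in all, crops included, and the job is handed in when it is done.

Besides the shell and the picture viewer there is one more tool, called after "Emit:" as name([rows], argument=value, ...), one row to a line, values as JSON. move_arm: Moves the arm, as the interface text tells. Its arguments: {"type":"object","properties":{"commands":{"type":"array","items":{"type":"object","properties":{"wx":{"type":"number","minimum":-1,"maximum":1},"wy":{"type":"number","minimum":-1,"maximum":1},"wz":{"type":"number","minimum":-1,"maximum":1},"dx":{"type":"number","minimum":-1,"maximum":1},"dy":{"type":"number","minimum":-1,"maximum":1},"dz":{"type":"number","minimum":-1,"maximum":1},"jaw":{"type":"number"}}}}},"required":["commands"]}

```bash
mkdir -p pics; ls
python3 - <<'E'
from station import *
import cv2,numpy as np
s=state();print(s)
for n in ['top','scene']:
    c=read_camera(n);cv2.imwrite(f'pics/{n}0.png',cv2.resize(c['img'][:,:,::-1],(800,600),interpolation=cv2.INTER_CUBIC))
    np.savez(f'{n}0.npz',**c);print(n,c['K'],c['k1'],c['R'],c['t'],c['depth'].min(),c['depth'].max())
E
```

```text
pics
{'time_s': 0.0, 'joints': array([ 1.12621225e+00,  2.59313673e-01,  1.53603347e+00,  2.67070517e-05,
        1.34799964e+00, -2.02798811e-01]), 'qvel': array([ 0.00081802, -0.00047164,  0.0004482 ,  0.00247262, -0.00076015,
        0.00072854]), 'effort': array([ 4.13736334e-04, -4.37307537e+01, -2.84008741e+01,  7.18326448e-02,
        4.11968376e-02, -1.30203794e-04]), 'tool_pos': array([0.13143633, 0.53354568, 0.22885338]), 'tcp_rot': array([-2.91311208e-04,  1.20601268e-01,  9.92700642e-01, -8.27374974e-04]), 'wrist_force': array([-0.18901462, -0.20207556, -0.66002711]), 'ft_torque': array([-0.02313553, -0.00791713,  0.06425605]), 'finger_force': 0.0, 'gripper_width': 1.0020108501623957}
top [[473.27304315   0.         275.90393432]
 [  0.         473.27304315 205.9403378 ]
 [  0.           0.           1.        ]] -0.13125436684841826 [[ 0.00959463 -0.99987616  0.01247426]
 [-0.9970098  -0.01052221 -0.07655542]
 [ 0.0766772  -0.01170244 -0.99698729]] [-0.01942922  0.5978115   1.26845054] 0.0 2.1584466
scene [[429.26570738   0.         279.9637321 ]
 [  0.         429.26570738 202.30310821]
 [  0.           0.           1.        ]] -0.015357029083336231 [[-0.83547308  0.54949703  0.00614447]
 [ 0.30271378  0.46953018 -0.82940086]
 [-0.45863832 -0.69108207 -0.55862014]] [ 0.4802834  -0.13415238  1.4662601 ] 0.0 3.61681
```

View pics/top0.png

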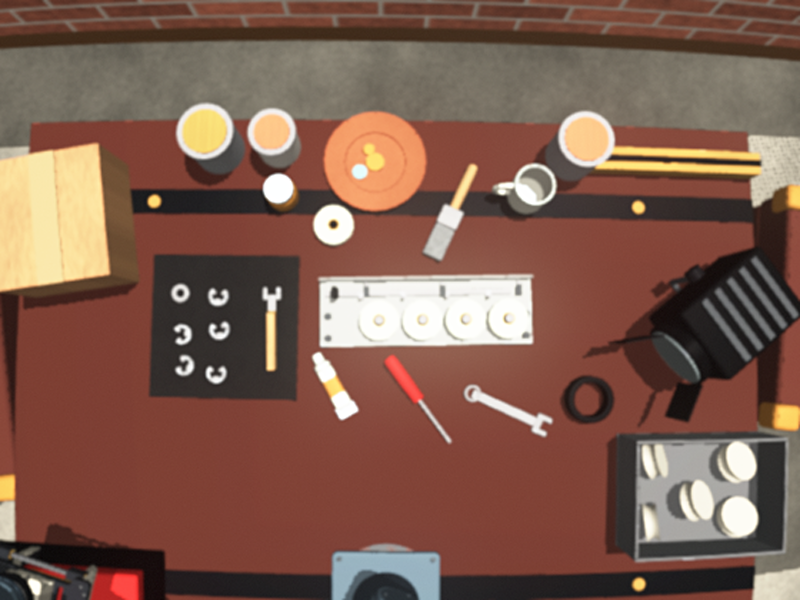

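View pics/scene0.png

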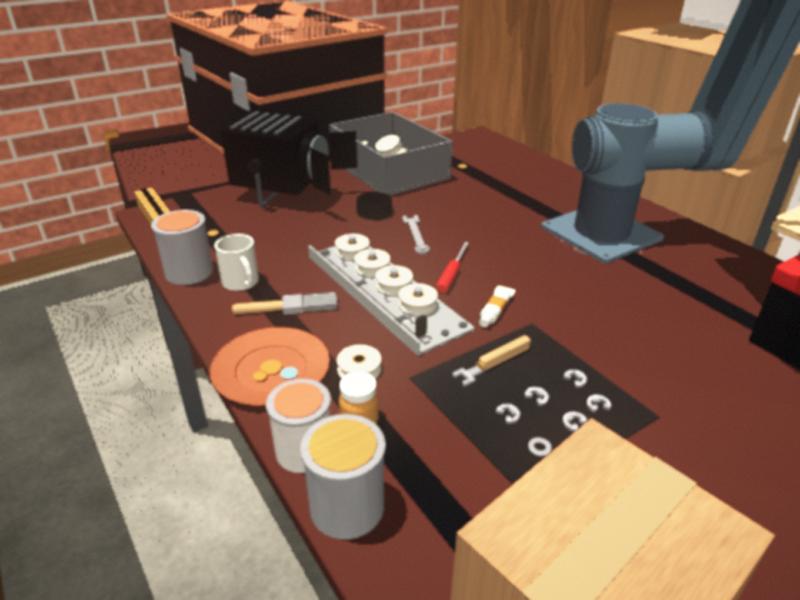

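The top view shows the mat with the clips on the left (mat centre about (225,327)): mouths at various angles, washer at (180,293), fork at (271,330). The plate has four sheaves at (379,320), (422,320), (465,320) and (508,320), and the black guard tab at (335,293).

```bash
cat > h.py <<'E'
import numpy as np,cv2
from station import *
def ray(c,u,v):
    K=c['K'];d=np.array([(u-K[0,2])/K[0,0],(v-K[1,2])/K[1,1]]);p=d.copy()
    for _ in range(20): p=d/(1+c['k1']*(p@p))
    return np.array([p[0],p[1],1.])
def onz(c,u,v,z):  # world point on plane z
    R,t=c['R'],c['t'];o=-R.T@t;d=R.T@ray(c,u,v);return o+d*(z-o[2])/d[2]
def bydepth(c,u,v):
    d=c['depth'][int(round(v)),int(round(u))];return c['R'].T@(ray(c,u,v)*d-c['t'])
def proj(c,X):
    p=c['R']@np.asarray(X,float)+c['t'];p=p/p[2];r=p[0]**2+p[1]**2;q=p*(1+c['k1']*r)
    return np.array([c['K'][0,0]*q[0]+c['K'][0,2],c['K'][1,1]*q[1]+c['K'][1,2]])
def tri(ca,a,cb,b):
    A=[];y=[]
    M=np.zeros((3,3));w=np.zeros(3)
    for c,p in((ca,a),(cb,b)):
        o=-c['R'].T@c['t'];d=c['R'].T@ray(c,*p);d/=np.linalg.norm(d);P=np.eye(3)-np.outer(d,d);M+=P;w+=P@o
    return np.linalg.solve(M,w)
def snap(n,name,s=(800,600)):
    c=read_camera(n);np.savez(name+'.npz',**c);cv2.imwrite(f'pics/{name}.png',cv2.resize(c['img'][:,:,::-1],s,interpolation=cv2.INTER_CUBIC));return c
def load(n): return dict(np.load(n+'.npz'))
E
python3 - <<'E'
from h import *
t=load('top0');s=load('scene0')
P={'matc':(225,327),'washer':(180,293),'c218':(218,297),'c182':(182,334),'c219':(219,330),'c185':(185,366),'c216':(216,374),'forkbutt':(271,370),'forktip':(272,289),'s4':(379,320),'s3':(422,320),'s2':(465,320),'s1':(508,318),'tab':(335,292),'pl_TL':(320,277),'pl_BL':(320,346),'pl_BR':(532,344)}
for k,(u,v) in P.items():
    u*=.7;v*=.7;z=0.05 if k[0]=='s' or k=='tab' else .006
    print(k,onz(t,u,v,z).round(3),bydepth(t,u,v).round(3))
for k,a,b in [('s4ax',(379,320),(418,293)),('s1ax',(508,318),(352,240)),('tab',(335,291),(421,320)),('washer',(180,293),(540,447)),('forkbutt',(271,370),(527,344))]:
    print(k,tri(t,np.array(a)*.7,s,np.array(b)*.7).round(3))
E
```

```text
matc [0.532 0.314 0.006] [0.532 0.313 0.01 ]
washer [0.597 0.405 0.006] [0.598 0.407 0.001]
c218 [0.59  0.329 0.006] [ 0.591  0.331 -0.003]
c182 [0.517 0.398 0.006] [0.517 0.4   0.001]
c219 [0.526 0.325 0.006] [0.526 0.326 0.002]
c185 [0.455 0.391 0.006] [0.455 0.392 0.002]
c216 [0.441 0.329 0.006] [0.441 0.331 0.   ]
forkbutt [0.45  0.222 0.006] [ 0.45   0.223 -0.   ]
forktip [0.607 0.224 0.006] [0.607 0.224 0.003]
s4 [0.547 0.015 0.05 ] [0.547 0.015 0.048]
s3 [ 0.548 -0.066  0.05 ] [ 0.548 -0.066  0.049]
s2 [ 0.549 -0.146  0.05 ] [ 0.549 -0.146  0.051]
s1 [ 0.553 -0.227  0.05 ] [ 0.553 -0.227  0.049]
tab [0.599 0.098 0.05 ] [0.598 0.097 0.055]
pl_TL [0.631 0.131 0.006] [0.629 0.128 0.029]
pl_BL [0.498 0.128 0.006] [ 0.498  0.13  -0.007]
pl_BR [ 0.505 -0.282  0.006] [ 0.505 -0.284 -0.002]
s4ax [0.546 0.016 0.038]
s1ax [ 0.553 -0.228  0.041]
tab [0.599 0.1   0.046]
washer [0.596 0.407 0.003]
forkbutt [0.45  0.223 0.009]
```

Emit:
move_arm([
  {"dx":-0.412,"dy":-0.13,"dz":-0.1},
  {"dx":-0.412,"dy":-0.13,"dz":-0.1},
  {"dx":-0.412,"dy":-0.13,"dz":-0.1},
  {"dx":-0.412,"dy":-0.13,"dz":-0.1},
  {"dx":-0.412,"dy":-0.13,"dz":-0.1},
])

```text
invalid input at $.commands[0]: expected keys wx, wy, wz, dx, dy, dz, jaw
```

Emit:
move_arm([
  {"dx":-0.412,"dy":-0.13,"dz":-0.1,"wz":-0.31},
  {"dx":-0.412,"dy":-0.13,"dz":-0.1,"wz":-0.31},
  {"dx":-0.412,"dy":-0.13,"dz":-0.1,"wz":-0.31},
  {"dx":-0.412,"dy":-0.13,"dz":-0.1,"wz":-0.31},
  {"dx":-0.412,"dy":-0.13,"dz":-0.1,"wz":-0.31},
])

```text
invalid input at $.commands[0]: expected keys wx, wy, wz, dx, dy, dz, jaw
```

Run:
```python
from h import *
s=state();print(s['time_s'],s['tool_pos'],s['tcp_rot'],s['joints'].round(2),s['gripper_width'])
c=snap('wrist','w1');print(c['K'][0,0],c['k1'],-c['R'].T@c['t'],c['R'].round(3))
```

```text
0.1 [0.13144747 0.53357862 0.228899  ] [-2.74979555e-04  1.20604158e-01  9.92700331e-01 -7.83907914e-04] [ 1.13  0.26  1.54  0.    1.35 -0.2 ] 1.0000784989576186
341.29441483789367 -0.06630434620370812 [0.06391765 0.54883904 0.38446494] [[ 0.24   0.971 -0.002]
 [ 0.94  -0.231  0.249]
 [ 0.242 -0.062 -0.968]]
```

View pics/w1.png

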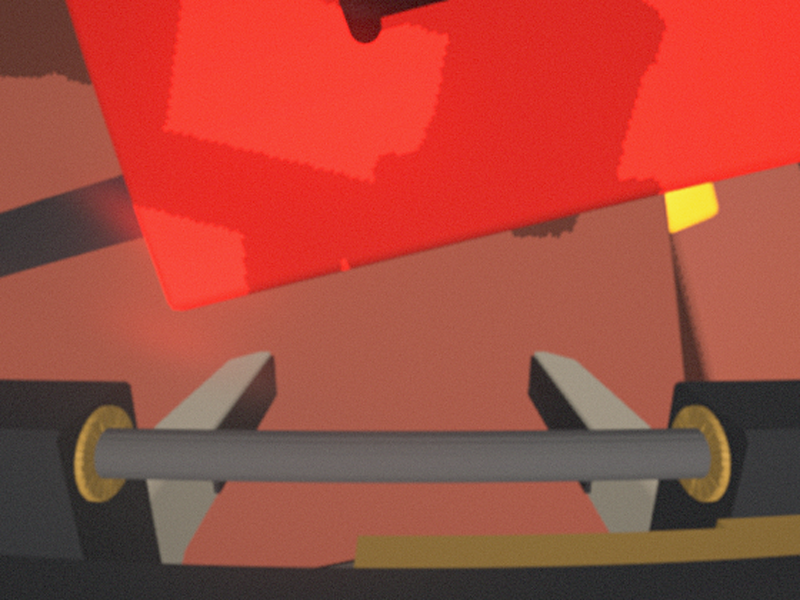

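The wrist view shows a red tool box beneath and the fingers at the bottom of the picture. Both moves were refused because every key is required, so I'm resending them.

Emit:
move_arm([
  {"wx":0,"wy":0,"wz":0,"dx":-0.468,"dy":-0.105,"dz":-0.1,"jaw":1},
  {"wx":0,"wy":0,"wz":0,"dx":-0.468,"dy":-0.105,"dz":-0.1,"jaw":1},
  {"wx":0,"wy":0,"wz":0,"dx":-0.468,"dy":-0.105,"dz":-0.1,"jaw":1},
  {"wx":0,"wy":0,"wz":0,"dx":-0.468,"dy":-0.105,"dz":-0.1,"jaw":1},
  {"wx":0,"wy":0,"wz":0,"dx":-0.468,"dy":-0.105,"dz":-0.1,"jaw":1},
])

```text
time_s: 0.78
tool_pos: [0.3501, 0.4253, 0.28]
tcp_rot: [0.001, 0.123, 0.992, 0.0]
wrist_force: [0.0, 0.4, 0.4]
gripper_width: 1.001
finger_force: 0.0
```

Emit:
move_arm([
  {"wx":0,"wy":0,"wz":-0.31,"dx":-0.468,"dy":-0.105,"dz":-0.1,"jaw":1},
  {"wx":0,"wy":0,"wz":-0.31,"dx":-0.468,"dy":-0.105,"dz":-0.1,"jaw":1},
  {"wx":0,"wy":0,"wz":-0.31,"dx":-0.468,"dy":-0.105,"dz":-0.1,"jaw":1},
  {"wx":0,"wy":0,"wz":-0.31,"dx":-0.468,"dy":-0.105,"dz":-0.1,"jaw":1},
  {"wx":0,"wy":0,"wz":-0.31,"dx":-0.468,"dy":-0.105,"dz":-0.1,"jaw":1},
])

```text
time_s: 1.4
tool_pos: [0.5636, 0.3184, 0.3286]
tcp_rot: [-0.0, 0.001, 1.0, -0.0]
wrist_force: [-1.3, 0.4, -0.3]
gripper_width: 1.0
finger_force: 0.0
```

Run:
```python
from h import *
s=state();print(s['time_s'],s['tool_pos'],s['tcp_rot'],s['joints'].round(2),s['gripper_width'])
c=snap('wrist','w2');print(-c['R'].T@c['t'],c['R'].round(3))
```

```text
1.4 [0.56360172 0.31836205 0.32857811] [-1.32382581e-04  1.11844326e-03  9.99999311e-01 -3.30092389e-04] [ 0.34  0.4   1.1  -0.    1.64 -1.23] 0.9997249811115708
[0.49398794 0.31713388 0.48412859] [[ 0.002  1.    -0.001]
 [ 0.968 -0.002  0.249]
 [ 0.249 -0.002 -0.968]]
```

View pics/w2.png

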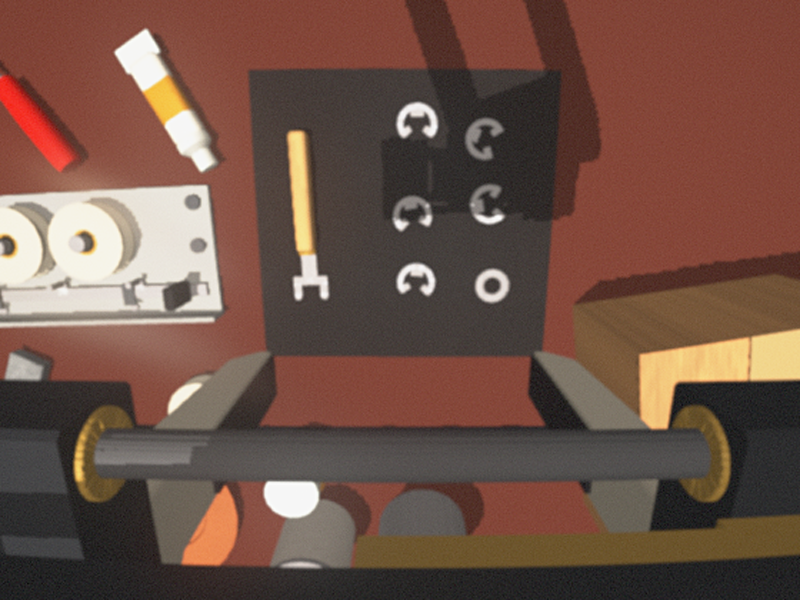

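The wrist view shows five clips: A (418,121), C (412,214) and E (416,280) with mouths down (world +x), and B (485,139) and D (488,204) with mouths right (world +y). The washer is at (492,286), and the fork runs from (297,132) to its tines at (311,298).

```bash
cat >> h.py <<'E'
def clips(c,z=.009,box=(380,90,530,310)):
    g=cv2.cvtColor(c['img'],cv2.COLOR_RGB2GRAY).astype(float)
    u0,v0,u1,v1=[int(b*.7) for b in box];g=g[v0:v1,u0:u1]
    S=6;g=cv2.resize(g.astype(np.float32),None,fx=S,fy=S,interpolation=cv2.INTER_CUBIC)
    bg=cv2.blur(g,(151,151));m=((g>bg*1.15+8)).astype(np.uint8)
    cs,_=cv2.findContours(m,cv2.RETR_EXTERNAL,cv2.CHAIN_APPROX_NONE);out=[]
    for k in cs:
        if cv2.contourArea(k)<S*S*60: continue
        P=np.array([onz(c,(p[0]+.5)/S-.5+u0,(p[1]+.5)/S-.5+v0,z)[:2] for p in k[:,0]])*1000
        ctr,r=cv2.minEnclosingCircle(P.astype(np.float32));ctr=np.array(ctr)
        mm=np.zeros_like(m);cv2.drawContours(mm,[k],-1,1,-1);ys,xs=np.nonzero(mm)
        Q=onz(c,xs.mean()/S+u0-.4,ys.mean()/S+v0-.4,z)[:2]*1000
        d=ctr-Q;out.append((ctr.round(1),round(r,1),np.degrees(np.arctan2(d[1],d[0])).round(0),np.linalg.norm(d).round(1)))
    vis=cv2.cvtColor(np.clip(g*1.5,0,255).astype(np.uint8),cv2.COLOR_GRAY2BGR);cv2.drawContours(vis,cs,-1,(0,0,255),1)
    return out,vis
E
python3 - <<'E'
from h import *
c=load('w2');o,v=clips(c)
for x in o: print(x)
cv2.imwrite('pics/clips.png',cv2.resize(v,None,fx=.85*600/v.shape[0]*1.1,fy=.85*600/v.shape[0]*1.1))
t=load('top0')
for n,a,b in [('A',(216,374),(417,120)),('E',(218,297),(416,280)),('washer',(180,293),(492,286)),('D',(182,334),(487,204))]:
    print(n,tri(t,np.array(a)*.7,c,np.array(b)*.7).round(4))
for n,p,z in [('buttL',(289,131),.02),('butt',(297,132),.027),('ferrule',(306,252),.027),('tine1',(299,299),.009),('tine2',(324,298),.009),('axle4',(83,242),.05),('axle3',(6,245),.05)]:
    q=np.array(p)*.7;print(n,onz(c,*q,z).round(4),bydepth(c,*q).round(4))
E
```

```text
(array([595. , 405.7]), 17.6, np.float64(-37.0), np.float64(0.1))
(array([591.4, 329.7]), 19.7, np.float64(-6.0), np.float64(4.1))
(array([525.9, 326. ]), 20.0, np.float64(7.0), np.float64(3.1))
(array([515.3, 400.7]), 19.6, np.float64(97.0), np.float64(3.9))
(array([454.9, 394.1]), 19.3, np.float64(68.0), np.float64(3.6))
(array([441.7, 330.3]), 19.7, np.float64(-1.0), np.float64(3.9))
A [0.4394 0.3305 0.0034]
E [0.5908 0.3305 0.0015]
washer [ 0.5983  0.4084 -0.0039]
D [0.5165 0.3998 0.0009]
buttL [0.4487 0.214  0.02  ] [0.447  0.2102 0.0028]
butt [0.4503 0.2227 0.027 ] [0.4503 0.2226 0.0265]
ferrule [0.5587 0.2259 0.027 ] [0.5595 0.2249 0.0218]
tine1 [0.6088 0.2129 0.009 ] [0.6082 0.2134 0.0114]
tine2 [0.6078 0.2382 0.009 ] [0.6077 0.2382 0.0093]
axle4 [0.5444 0.0238 0.05  ] [0.5442 0.0249 0.0517]
axle3 [ 0.5459 -0.0542  0.05  ] [ 0.5464 -0.0574  0.0463]
```

View pics/clips.png

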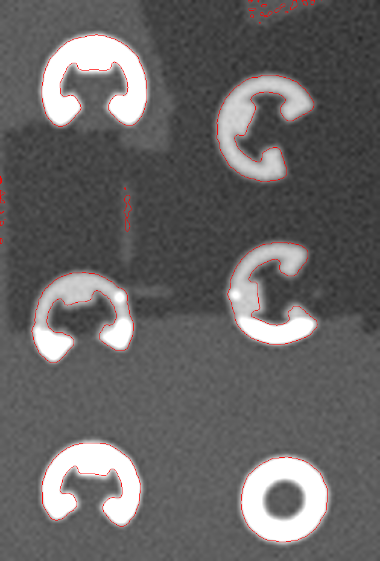

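Emit:
move_arm([
  {"wx":0,"wy":0,"wz":0,"dx":0.244,"dy":0.023,"dz":0.457,"jaw":0.6},
  {"wx":0,"wy":0,"wz":0,"dx":0.244,"dy":0.023,"dz":0.457,"jaw":0.6},
  {"wx":0,"wy":0,"wz":0,"dx":0.244,"dy":0.023,"dz":0.457,"jaw":0.6},
  {"wx":0,"wy":0,"wz":0,"dx":0.244,"dy":0.023,"dz":0.457,"jaw":0.6},
  {"wx":0,"wy":0,"wz":0,"dx":0.244,"dy":0.023,"dz":0.457,"jaw":0.6},
])

```text
time_s: 2.08
tool_pos: [0.432, 0.331, 0.0977]
tcp_rot: [-0.005, -0.003, 1.0, -0.002]
wrist_force: [0.2, 0.9, 0.6]
gripper_width: 0.601
finger_force: 0.0
```

Emit:
move_arm([
  {"wx":0,"wy":0,"wz":0,"dx":0,"dy":0,"dz":0.1,"jaw":0.6},
  {"wx":0,"wy":0,"wz":0,"dx":0,"dy":0,"dz":0.13,"jaw":0.6},
  {"wx":0,"wy":0,"wz":0,"dx":0,"dy":0,"dz":0.13,"jaw":0.6},
])

```text
time_s: 2.45
tool_pos: [0.4395, 0.3318, 0.0368]
tcp_rot: [0.0, -0.001, 1.0, 0.0]
wrist_force: [-0.1, 0.6, -0.2]
gripper_width: 0.601
finger_force: 0.0
```

Emit:
move_arm([
  {"wx":0,"wy":0,"wz":0,"dx":-0.004,"dy":-0.0035,"dz":0.02,"jaw":0.6},
  {"wx":0,"wy":0,"wz":0,"dx":-0.004,"dy":-0.0035,"dz":0.0415,"jaw":0.6},
  {"wx":0,"wy":0,"wz":0,"dx":-0.004,"dy":-0.0035,"dz":0.0415,"jaw":0.6},
  {"wx":0,"wy":0,"wz":0,"dx":-0.004,"dy":-0.0035,"dz":0.0415,"jaw":0},
  {"wx":0,"wy":0,"wz":0,"dx":-0.004,"dy":-0.0035,"dz":0.0415,"jaw":0},
])

```text
time_s: 3.08
tool_pos: [0.4411, 0.3297, 0.0157]
tcp_rot: [0.0, -0.001, 1.0, 0.0]
wrist_force: [0.4, -0.5, 0.2]
gripper_width: 0.433
finger_force: 0.0
```

Emit:
move_arm([
  {"wx":0,"wy":0,"wz":0,"dx":0,"dy":0,"dz":0,"jaw":0},
  {"wx":0,"wy":0,"wz":0,"dx":0,"dy":0,"dz":0,"jaw":0},
])

```text
time_s: 3.32
tool_pos: [0.4411, 0.3297, 0.0157]
tcp_rot: [0.0, -0.001, 1.0, 0.0]
wrist_force: [0.0, 0.1, 1.7]
gripper_width: 0.383
finger_force: 30.0
```

Emit:
move_arm([
  {"wx":0,"wy":0,"wz":0,"dx":0,"dy":0,"dz":-0.1,"jaw":0},
  {"wx":0,"wy":0,"wz":0,"dx":0,"dy":0,"dz":-0.22,"jaw":0},
  {"wx":0,"wy":0,"wz":0,"dx":-0.05,"dy":-0.09,"dz":-0.26,"jaw":0},
])

```text
time_s: 3.7
tool_pos: [0.4669, 0.2871, 0.1495]
tcp_rot: [0.003, -0.003, 1.0, 0.002]
wrist_force: [1.6, 0.2, -0.9]
gripper_width: 0.382
finger_force: 30.0
```

Emit:
move_arm([
  {"wx":0,"wy":0,"wz":0,"dx":-0.1,"dy":-0.42,"dz":-0.16,"jaw":0},
  {"wx":0,"wy":0,"wz":0,"dx":-0.1,"dy":-0.42,"dz":-0.16,"jaw":0},
  {"wx":0,"wy":0,"wz":0,"dx":-0.1,"dy":-0.42,"dz":-0.16,"jaw":0},
  {"wx":0,"wy":0,"wz":0,"dx":-0.1,"dy":-0.42,"dz":-0.16,"jaw":0},
  {"wx":0,"wy":0,"wz":0,"dx":-0.1,"dy":-0.42,"dz":-0.16,"jaw":0},
])

```text
time_s: 4.32
tool_pos: [0.5176, 0.072, 0.2266]
tcp_rot: [0.001, 0.001, 1.0, -0.0]
wrist_force: [0.1, 1.3, -0.5]
gripper_width: 0.382
finger_force: 30.0
```

Emit:
move_arm([
  {"wx":0,"wy":0,"wz":0,"dx":-0.1,"dy":-0.4,"dz":-0.15,"jaw":0},
  {"wx":0,"wy":0,"wz":0,"dx":-0.1,"dy":-0.4,"dz":-0.15,"jaw":0},
  {"wx":0,"wy":0,"wz":0,"dx":-0.1,"dy":-0.4,"dz":-0.15,"jaw":0},
  {"wx":0,"wy":0,"wz":0,"dx":-0.1,"dy":-0.4,"dz":-0.15,"jaw":0},
  {"wx":0,"wy":0,"wz":0,"dx":-0.1,"dy":-0.4,"dz":-0.15,"jaw":0},
])

```text
time_s: 4.95
tool_pos: [0.5671, -0.1262, 0.3001]
tcp_rot: [0.0, 0.0, 1.0, 0.0]
wrist_force: [0.2, 0.3, -1.2]
gripper_width: 0.379
finger_force: 30.0
```

Run:
```python
from h import *
s=state();print(s['time_s'],s['tool_pos'],s['tcp_rot'],s['joints'].round(2),s['gripper_width'])
c=snap('wrist','w3');print(-c['R'].T@c['t'],c['R'].round(3))
```

```text
4.95 [ 0.5671419  -0.12618744  0.300072  ] [3.29860608e-05 2.35258357e-04 9.99999967e-01 9.76487751e-05] [-0.41  0.28  1.34  0.    1.53 -1.98] 0.3793161428869627
[ 0.49747225 -0.12764449  0.45559268] [[ 0.001  1.    -0.   ]
 [ 0.968 -0.     0.249]
 [ 0.249 -0.001 -0.968]]
```

View pics/w3.png

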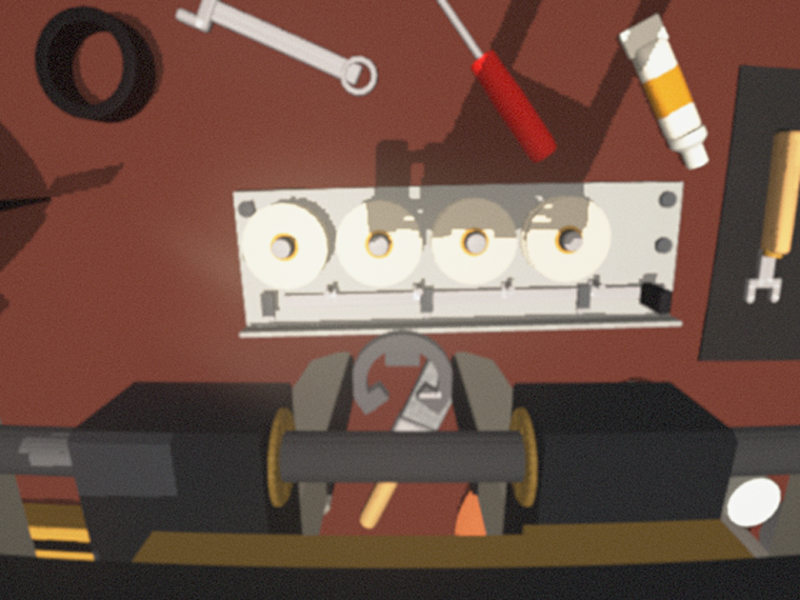

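The view shows the plate with four axles near (284,247), (379,243), (475,241) and (570,238), the guard tab at (655,297), and the held clip at (405,378), possibly turned a little. I'll enlarge it.

Run:
```python
from h import *
c=load('w3');im=c['img'][:,:,::-1]
a=[cv2.resize(im[150:190,u:u+40],(200,200),interpolation=cv2.INTER_CUBIC) for u in (180,246,312,378)]
b=cv2.resize(im[225:300,230:340],(572,390),interpolation=cv2.INTER_CUBIC)
b=np.hstack([b,np.zeros((390,228,3),np.uint8)])
cv2.imwrite('pics/zoom3.png',np.vstack([np.hstack(a),b]))
```

```text
(no output)
```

View pics/zoom3.png

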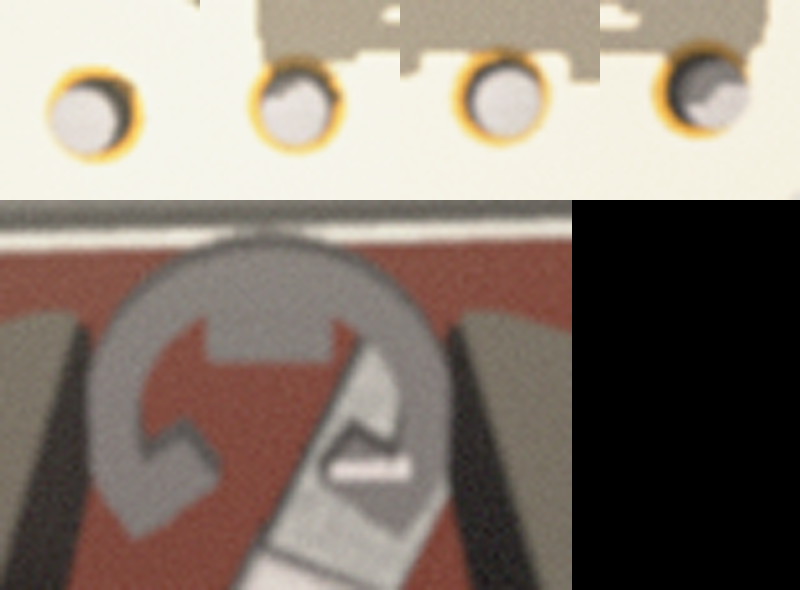

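The zoom shows the clip sitting straight in the jaws. The axle head tops are at crop pixels (84,118), (297,106), (505,103) and (715,93).

Run:
```python
from h import *
c=load('w3');t=load('top0')
A=np.array([[196.8,173.6],[265.4,171.2],[333,170.6],[401,168.6]])-.4
P=np.array([onz(c,*a,.05) for a in A]);print(P.round(4))
# fit plate
y=np.array([-145,-63,19,101])/1e3
Q=P[:,:2];m=Q.mean(0);d=(Q[-1]-Q[0]);L=np.linalg.norm(d);th=np.arctan2(-d[0],d[1])
ey=np.array([-np.sin(th),np.cos(th)]);o=m-ey*y.mean();print('L',L,'th deg',np.degrees(th),'origin',o)
print('axles fit',[(o+ey*k).round(4) for k in y])
for k,a,b in zip((1,2,3,4),A,[(508,318),(465,319),(422,320),(379,320)]): print(k,tri(c,a,t,np.array(b)*.7).round(4))
for q in [(655,297),(646,289)]: print('tab',onz(c,q[0]*.7,q[1]*.7,.054).round(4),bydepth(c,q[0]*.7,q[1]*.7).round(4))
s=state();print('clip rel TCP',onz(c,281.7-.4,266-.4,s['tool_pos'][2]-.0067)-s['tool_pos'])
```

```text
[[ 0.5513 -0.2293  0.05  ]
 [ 0.5486 -0.1472  0.05  ]
 [ 0.5479 -0.0667  0.05  ]
 [ 0.5452  0.015   0.05  ]]
L 0.2444322971632817 th deg 1.427649068956315 origin [ 0.54768053 -0.0850462 ]
axles fit [array([ 0.5513, -0.23  ]), array([ 0.5493, -0.148 ]), array([ 0.5472, -0.0661]), array([0.5452, 0.0159])]
1 [ 0.5526 -0.229   0.0464]
2 [ 0.5515 -0.1484  0.0284]
3 [ 0.5484 -0.0659  0.0447]
4 [0.5463 0.0149 0.0495]
tab [0.593  0.0905 0.054 ] [0.5949 0.0949 0.046 ]
tab [0.586  0.0816 0.054 ] [0.5919 0.0955 0.0272]
clip rel TCP [ 8.74719669e-05 -3.12838595e-03 -6.70000000e-03]
```

Emit:
move_arm([
  {"wx":0,"wy":0,"wz":-0.032,"dx":0.083,"dy":0.286,"dz":0.36,"jaw":0},
  {"wx":0,"wy":0,"wz":-0.032,"dx":0.083,"dy":0.286,"dz":0.36,"jaw":0},
  {"wx":0,"wy":0,"wz":-0.032,"dx":0.083,"dy":0.286,"dz":0.36,"jaw":0},
  {"wx":0,"wy":0,"wz":-0.032,"dx":0.083,"dy":0.286,"dz":0.36,"jaw":0},
  {"wx":0,"wy":0,"wz":-0.032,"dx":0.083,"dy":0.286,"dz":0.36,"jaw":0},
])

```text
time_s: 5.62
tool_pos: [0.5203, 0.022, 0.1171]
tcp_rot: [-0.004, -0.016, 1.0, 0.001]
wrist_force: [0.2, -0.9, -0.6]
gripper_width: 0.377
finger_force: 30.0
```

Emit:
move_arm([
  {"wx":0,"wy":0,"wz":0,"dx":0,"dy":0,"dz":0.08,"jaw":0},
  {"wx":0,"wy":0,"wz":0,"dx":0,"dy":0,"dz":0.12,"jaw":0},
  {"wx":0,"wy":0,"wz":0,"dx":0,"dy":0,"dz":0.12,"jaw":0},
])

```text
time_s: 6.0
tool_pos: [0.5244, 0.0181, 0.0601]
tcp_rot: [-0.001, -0.014, 1.0, 0.0]
wrist_force: [0.2, -0.1, -0.0]
gripper_width: 0.378
finger_force: 30.0
```

Run:
```python
from h import *
s=state();print(s['time_s'],s['tool_pos'].round(4),s['tcp_rot'].round(4))
c=snap('wrist','w4')
```

```text
6.0 [0.5244 0.0181 0.0601] [-9.000e-04 -1.370e-02  9.999e-01  2.000e-04]
```

View pics/w4.png

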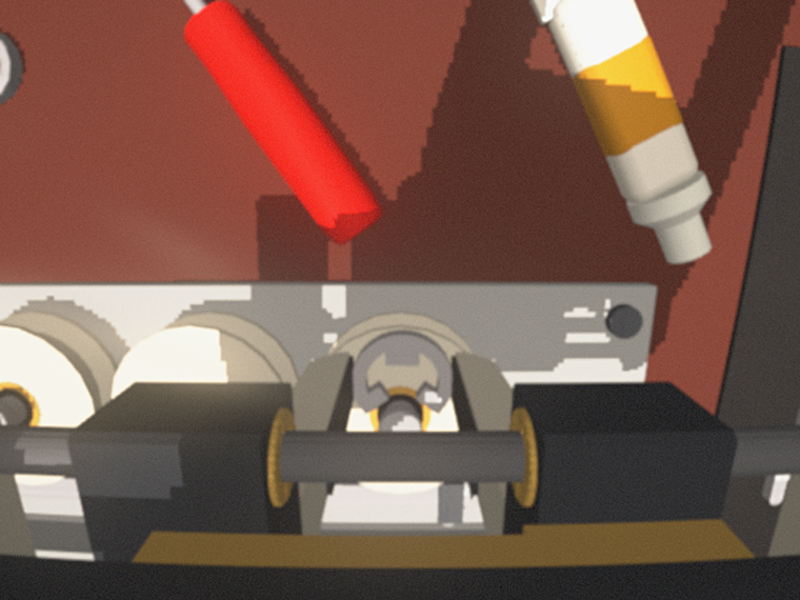

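The view shows the clip at (403,370) above sheave 4 with its mouth facing the axle at (401,412), well aligned. I'll lower and release it, then return over the mat.

Emit:
move_arm([
  {"wx":0,"wy":0,"wz":0,"dx":-0.0024,"dy":-0.0016,"dz":0.01,"jaw":0},
  {"wx":0,"wy":0,"wz":0,"dx":-0.0024,"dy":-0.0016,"dz":0.0216,"jaw":0},
  {"wx":0,"wy":0,"wz":0,"dx":-0.0024,"dy":-0.0016,"dz":0.0216,"jaw":0},
  {"wx":0,"wy":0,"wz":0,"dx":-0.0024,"dy":-0.0016,"dz":0.0216,"jaw":0.6},
  {"wx":0,"wy":0,"wz":0,"dx":-0.0024,"dy":-0.0016,"dz":0.0216,"jaw":0.6},
])

```text
time_s: 6.68
tool_pos: [0.5263, 0.0169, 0.0498]
tcp_rot: [0.0, -0.013, 1.0, -0.0]
wrist_force: [-0.2, -0.4, -0.7]
gripper_width: 0.547
finger_force: 0.0
```

Emit:
move_arm([
  {"wx":0,"wy":0,"wz":0,"dx":0,"dy":0,"dz":0,"jaw":0.6},
  {"wx":0,"wy":0,"wz":0,"dx":0,"dy":0,"dz":-0.04,"jaw":0.6},
  {"wx":0,"wy":0,"wz":0,"dx":0,"dy":0,"dz":-0.14,"jaw":0.6},
  {"wx":0,"wy":0,"wz":0,"dx":0,"dy":0,"dz":-0.2,"jaw":0.6},
])

```text
time_s: 7.18
tool_pos: [0.5269, 0.0168, 0.1518]
tcp_rot: [0.001, -0.013, 1.0, -0.0]
wrist_force: [0.5, -0.4, -0.8]
gripper_width: 0.601
finger_force: 0.0
```

Run:
```python
from h import *
s=state();print(s['time_s'],s['tool_pos'].round(4),s['tcp_rot'].round(4))
c=snap('wrist','w5')
cv2.imwrite('pics/w5z.png',cv2.resize(c['img'][180:310,210:350,::-1],(646,600),interpolation=cv2.INTER_CUBIC))
```

```text
7.175 [0.5269 0.0168 0.1518] [ 1.100e-03 -1.340e-02  9.999e-01 -2.000e-04]
```

View pics/w5z.png

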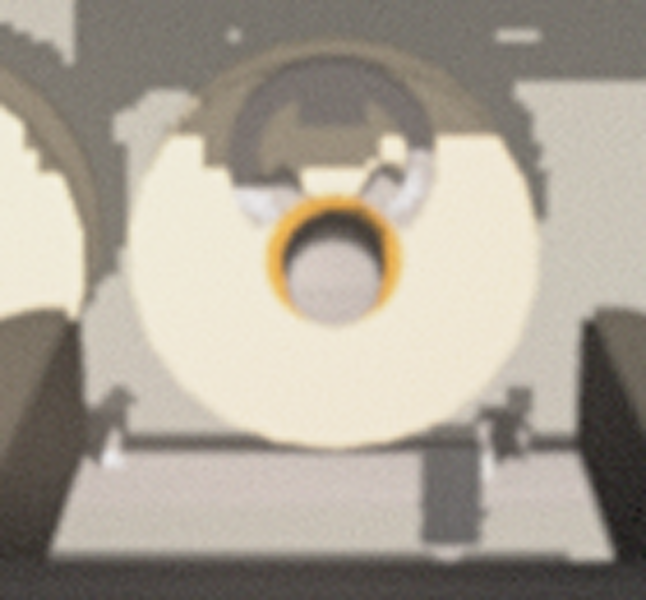

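Emit:
move_arm([
  {"wx":0,"wy":0,"wz":0,"dx":-0.06,"dy":0.54,"dz":-0.28,"jaw":0.6},
  {"wx":0,"wy":0,"wz":0,"dx":-0.06,"dy":0.54,"dz":-0.28,"jaw":0.6},
  {"wx":0,"wy":0,"wz":0,"dx":-0.06,"dy":0.54,"dz":-0.28,"jaw":0.6},
  {"wx":0,"wy":0,"wz":0,"dx":-0.06,"dy":0.54,"dz":-0.28,"jaw":0.6},
  {"wx":0,"wy":0,"wz":0,"dx":-0.06,"dy":0.54,"dz":-0.28,"jaw":0.6},
])

```text
time_s: 7.85
tool_pos: [0.5487, 0.2897, 0.2904]
tcp_rot: [0.0, -0.014, 1.0, 0.0]
wrist_force: [1.2, -0.1, -0.2]
gripper_width: 0.6
finger_force: 0.0
```

Emit:
move_arm([
  {"wx":0,"wy":0,"wz":0.035,"dx":-0.02,"dy":0.06,"dz":-0.03,"jaw":0.6},
  {"wx":0,"wy":0,"wz":0.035,"dx":-0.02,"dy":0.06,"dz":-0.03,"jaw":0.6},
  {"wx":0,"wy":0,"wz":0.035,"dx":-0.02,"dy":0.06,"dz":-0.03,"jaw":0.6},
])

```text
time_s: 8.22
tool_pos: [0.5576, 0.3173, 0.3034]
tcp_rot: [-0.001, 0.0, 1.0, -0.001]
wrist_force: [-0.5, -0.6, -0.7]
gripper_width: 0.598
finger_force: 0.0
```

Run:
```python
from h import *
s=state();print(s['time_s'],s['tool_pos'].round(4),s['tcp_rot'].round(4))
c=snap('wrist','w6')
# box by projecting mat area x .40-.64, y .28-.44
a=[proj(c,p)/.7 for p in [(.40,.29,.009),(.40,.44,.009),(.63,.29,.009),(.63,.44,.009)]];a=np.array(a)
b=(a[:,0].min(),a[:,1].min(),a[:,0].max(),a[:,1].max());print(b)
o,v=clips(c,box=b)
for x in o: print(x)
```

```text
8.225 [0.5576 0.3173 0.3034] [-9.e-04  1.e-04  1.e+00 -6.e-04]
(np.float64(372.53416720050694), np.float64(77.62580824098937), np.float64(545.6418252710966), np.float64(332.68161305926884))
(array([595.1, 405.6]), 17.5, np.float64(-31.0), np.float64(0.2))
(array([591.4, 329.8]), 19.6, np.float64(-5.0), np.float64(4.0))
(array([526.6, 326.2]), 19.6, np.float64(14.0), np.float64(3.8))
(array([515.4, 400.3]), 19.6, np.float64(96.0), np.float64(3.7))
(array([455. , 394.3]), 19.2, np.float64(68.0), np.float64(3.9))
```

Clip 1 lies on sheave 4 lined up with its axle (both centred at crop column 335). The mat clips haven't moved. Next is clip E.

Emit:
move_arm([
  {"wx":0,"wy":0,"wz":0.122,"dx":-0.068,"dy":0.028,"dz":0.407,"jaw":0.6},
  {"wx":0,"wy":0,"wz":0.122,"dx":-0.068,"dy":0.028,"dz":0.407,"jaw":0.6},
  {"wx":0,"wy":0,"wz":0.122,"dx":-0.068,"dy":0.028,"dz":0.407,"jaw":0.6},
  {"wx":0,"wy":0,"wz":0.122,"dx":-0.068,"dy":0.028,"dz":0.407,"jaw":0.6},
  {"wx":0,"wy":0,"wz":0.122,"dx":-0.068,"dy":0.028,"dz":0.407,"jaw":0.6},
])

```text
time_s: 8.9
tool_pos: [0.5917, 0.3308, 0.1004]
tcp_rot: [-0.001, 0.049, 0.999, -0.001]
wrist_force: [-0.0, 0.5, 0.9]
gripper_width: 0.6
finger_force: 0.0
```

Emit:
move_arm([
  {"wx":0,"wy":0,"wz":0,"dx":0,"dy":0,"dz":0.09,"jaw":0.6},
  {"wx":0,"wy":0,"wz":0,"dx":0,"dy":0,"dz":0.13,"jaw":0.6},
  {"wx":0,"wy":0,"wz":0,"dx":0,"dy":0,"dz":0.13,"jaw":0.6},
  {"wx":0,"wy":0,"wz":0,"dx":0,"dy":0,"dz":0.13,"jaw":0.6},
])

```text
time_s: 9.4
tool_pos: [0.5934, 0.3324, 0.0384]
tcp_rot: [0.001, 0.048, 0.999, 0.001]
wrist_force: [-0.2, -0.3, -0.5]
gripper_width: 0.603
finger_force: 0.0
```

Emit:
move_arm([
  {"wx":0,"wy":0,"wz":0,"dx":0.004,"dy":-0.002,"dz":0.03,"jaw":0.6},
  {"wx":0,"wy":0,"wz":0,"dx":0.004,"dy":-0.002,"dz":0.0452,"jaw":0.6},
  {"wx":0,"wy":0,"wz":0,"dx":0.004,"dy":-0.002,"dz":0.0452,"jaw":0.6},
  {"wx":0,"wy":0,"wz":0,"dx":0.004,"dy":-0.002,"dz":0.0452,"jaw":0},
  {"wx":0,"wy":0,"wz":0,"dx":0.004,"dy":-0.002,"dz":0.0452,"jaw":0},
])

```text
time_s: 10.02
tool_pos: [0.5906, 0.3311, 0.0144]
tcp_rot: [0.001, 0.048, 0.999, 0.0]
wrist_force: [-1.3, -0.5, 5.1]
gripper_width: 0.432
finger_force: 2.8
```

Emit:
move_arm([
  {"wx":0,"wy":0,"wz":0,"dx":0,"dy":0,"dz":0,"jaw":0},
  {"wx":0,"wy":0,"wz":0,"dx":0,"dy":0,"dz":0,"jaw":0},
  {"wx":0,"wy":0,"wz":0,"dx":0,"dy":0,"dz":-0.06,"jaw":0},
  {"wx":0,"wy":0,"wz":-0.154,"dx":0,"dy":0,"dz":-0.17,"jaw":0},
  {"wx":0,"wy":0,"wz":-0.154,"dx":0,"dy":0,"dz":-0.2,"jaw":0},
])

```text
time_s: 10.65
tool_pos: [0.592, 0.3318, 0.1173]
tcp_rot: [0.003, -0.012, 1.0, 0.001]
wrist_force: [-0.4, -0.5, -0.2]
gripper_width: 0.383
finger_force: 30.0
```

Emit:
move_arm([
  {"wx":0,"wy":0,"wz":0,"dx":0.074,"dy":-0.395,"dz":0,"jaw":0},
  {"wx":0,"wy":0,"wz":0,"dx":0.074,"dy":-0.395,"dz":0,"jaw":0},
  {"wx":0,"wy":0,"wz":0,"dx":0.074,"dy":-0.395,"dz":0,"jaw":0},
  {"wx":0,"wy":0,"wz":0,"dx":0.074,"dy":-0.395,"dz":0,"jaw":0},
])

```text
time_s: 11.15
tool_pos: [0.5566, 0.1295, 0.1125]
tcp_rot: [-0.001, -0.01, 1.0, -0.0]
wrist_force: [-0.3, 0.1, 0.5]
gripper_width: 0.383
finger_force: 30.0
```

Emit:
move_arm([
  {"wx":0,"wy":0,"wz":0,"dx":0.074,"dy":-0.395,"dz":0,"jaw":0},
  {"wx":0,"wy":0,"wz":0,"dx":0.074,"dy":-0.395,"dz":0,"jaw":0},
  {"wx":0,"wy":0,"wz":0,"dx":0.074,"dy":-0.395,"dz":0,"jaw":0},
  {"wx":0,"wy":0,"wz":0,"dx":0.074,"dy":-0.395,"dz":0.08,"jaw":0},
  {"wx":0,"wy":0,"wz":0,"dx":0.074,"dy":-0.395,"dz":0.08,"jaw":0},
])

```text
time_s: 11.78
tool_pos: [0.5233, -0.0653, 0.0708]
tcp_rot: [-0.003, -0.011, 1.0, 0.001]
wrist_force: [-1.2, -1.1, -0.1]
gripper_width: 0.38
finger_force: 30.0
```

```bash
cat >> h.py <<'E'
def go(p,yaw=None):
    """rows' numbers from measured pose to world TCP p, tool y at 90+yaw deg"""
    from scipy.spatial.transform import Rotation as Ro
    s=state();w,x,y,z=s['tcp_rot'];R=Ro.from_quat([x,y,z,w]).as_matrix()
    d=R.T@(np.array(p)-s['tool_pos'])/.5
    yn=np.degrees(np.arctan2(-R[0,1],R[1,1]));print('t',round(s['time_s'],2),'pos',s['tool_pos'].round(4),'yaw',yn.round(2),'tilt',R[:2,2].round(4),'w',round(s['gripper_width'],3),'| d',d.round(4),'wz',None if yaw is None else round(-(yaw-yn)/45,3))
E
python3 - <<'E'
from h import *
go((.5277,-.0651,.0497),1.43)
E
```

```text
t 11.78 pos [ 0.5233 -0.0653  0.0708] yaw 1.23 tilt [-0.0063  0.0026] w 0.38 | d [-0.0091  0.0002  0.0421] wz -0.004
```

Emit:
move_arm([
  {"wx":0,"wy":0,"wz":-0.004,"dx":-0.006,"dy":0,"dz":0.02,"jaw":0},
  {"wx":0,"wy":0,"wz":-0.004,"dx":-0.006,"dy":0,"dz":0.02,"jaw":0},
  {"wx":0,"wy":0,"wz":-0.004,"dx":-0.006,"dy":0,"dz":0.02,"jaw":0},
])

```text
time_s: 12.15
tool_pos: [0.5293, -0.0646, 0.0641]
tcp_rot: [0.0, -0.015, 1.0, -0.0]
wrist_force: [0.1, -0.1, 0.7]
gripper_width: 0.381
finger_force: 30.0
```

Run:
```python
from h import *
go((.5277,-.0651,.049),1.43)
c=snap('wrist','w7')
cv2.imwrite('pics/w7z.png',cv2.resize(c['img'][210:310,210:350,::-1],(700,500),interpolation=cv2.INTER_CUBIC))
```

```text
t 12.15 pos [ 0.5293 -0.0646  0.0641] yaw 1.68 tilt [ 0.001  -0.0003] w 0.381 | d [ 0.0033 -0.0008  0.0302] wz 0.005
```

View pics/w7z.png

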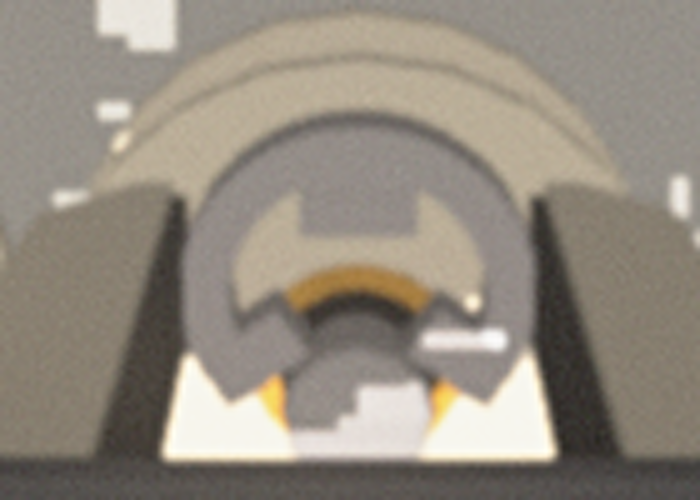

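Clip and axle share crop column 360, so they're aligned. Releasing and going to clip C.

Emit:
move_arm([
  {"wx":0,"wy":0,"wz":0.005,"dx":0.0033,"dy":-0.0006,"dz":0.016,"jaw":0},
  {"wx":0,"wy":0,"wz":0.005,"dx":0.0033,"dy":-0.0006,"dz":0.03,"jaw":0},
  {"wx":0,"wy":0,"wz":0.005,"dx":0.0033,"dy":-0.0006,"dz":0.03,"jaw":0},
  {"wx":0,"wy":0,"wz":0.005,"dx":0.0033,"dy":-0.0006,"dz":0.03,"jaw":0.6},
  {"wx":0,"wy":0,"wz":0.005,"dx":0.0033,"dy":-0.0006,"dz":0.03,"jaw":0.6},
])

```text
time_s: 12.82
tool_pos: [0.5272, -0.066, 0.0486]
tcp_rot: [0.0, -0.012, 1.0, -0.0]
wrist_force: [0.4, -0.3, -0.2]
gripper_width: 0.548
finger_force: 0.0
```

Emit:
move_arm([
  {"wx":0,"wy":0,"wz":0,"dx":0,"dy":0,"dz":0,"jaw":0.6},
  {"wx":0,"wy":0,"wz":0,"dx":0,"dy":0,"dz":-0.04,"jaw":0.6},
  {"wx":0,"wy":0,"wz":0,"dx":0,"dy":0,"dz":-0.14,"jaw":0.6},
  {"wx":0,"wy":0,"wz":0,"dx":0,"dy":0,"dz":-0.2,"jaw":0.6},
])

```text
time_s: 13.32
tool_pos: [0.5278, -0.0661, 0.1508]
tcp_rot: [0.001, -0.012, 1.0, -0.0]
wrist_force: [0.4, -0.0, -1.2]
gripper_width: 0.6
finger_force: 0.0
```

Emit:
move_arm([
  {"wx":0,"wy":0,"wz":0,"dx":-0.009,"dy":0.393,"dz":0,"jaw":0.6},
  {"wx":0,"wy":0,"wz":0,"dx":-0.009,"dy":0.393,"dz":0,"jaw":0.6},
  {"wx":0,"wy":0,"wz":0,"dx":-0.009,"dy":0.393,"dz":0,"jaw":0.6},
  {"wx":0,"wy":0,"wz":0,"dx":-0.009,"dy":0.393,"dz":0,"jaw":0.6},
])

```text
time_s: 13.82
tool_pos: [0.5262, 0.1343, 0.1487]
tcp_rot: [0.0, -0.014, 1.0, 0.0]
wrist_force: [-0.5, 0.3, 0.2]
gripper_width: 0.602
finger_force: 0.0
```

Emit:
move_arm([
  {"wx":0,"wy":0,"wz":-0.19,"dx":-0.009,"dy":0.393,"dz":0.05,"jaw":0.6},
  {"wx":0,"wy":0,"wz":-0.19,"dx":-0.009,"dy":0.393,"dz":0.098,"jaw":0.6},
  {"wx":0,"wy":0,"wz":-0.19,"dx":-0.009,"dy":0.393,"dz":0.098,"jaw":0.6},
  {"wx":0,"wy":0,"wz":-0.19,"dx":-0.009,"dy":0.393,"dz":0.098,"jaw":0.6},
  {"wx":0,"wy":0,"wz":-0.19,"dx":-0.009,"dy":0.393,"dz":0.098,"jaw":0.6},
])

```text
time_s: 14.45
tool_pos: [0.5267, 0.3268, 0.0989]
tcp_rot: [-0.001, -0.087, 0.996, -0.001]
wrist_force: [-0.7, 0.5, 0.1]
gripper_width: 0.599
finger_force: 0.0
```

```bash
cat >> h.py <<'E'
def find(c,x,y,r=.035):
    a=np.array([proj(c,(x+i*r,y+j*r,.009))/.7 for i in(-1,1) for j in(-1,1)])
    return clips(c,box=(a[:,0].min(),a[:,1].min(),a[:,0].max(),a[:,1].max()))
E
python3 - <<'E'
from h import *
c=snap('wrist','w8');o,v=find(c,.5266,.3262)
for x in o:print(x)
go((.5266,.3277,.035),10)
cv2.imwrite('pics/w8z.png',v)
E
```

```text
(array([525.9, 326.5]), 19.0, np.float64(10.0), np.float64(4.2))
t 14.5 pos [0.5271 0.326  0.0995] yaw 9.91 tilt [-0.0002 -0.001 ] w 0.601 | d [0.0003 0.0037 0.1289] wz -0.002
```

Emit:
move_arm([
  {"wx":0,"wy":0,"wz":0,"dx":0.001,"dy":0.003,"dz":0.1,"jaw":0.6},
  {"wx":0,"wy":0,"wz":0,"dx":0.001,"dy":0.003,"dz":0.15,"jaw":0.6},
  {"wx":0,"wy":0,"wz":0,"dx":0.001,"dy":0.003,"dz":0.167,"jaw":0.6},
  {"wx":0,"wy":0,"wz":0,"dx":0.001,"dy":0.003,"dz":0.167,"jaw":0.6},
  {"wx":0,"wy":0,"wz":0,"dx":0.001,"dy":0.003,"dz":0.167,"jaw":0},
])

```text
time_s: 15.12
tool_pos: [0.5273, 0.3284, 0.0177]
tcp_rot: [0.001, -0.086, 0.996, 0.0]
wrist_force: [0.6, -0.5, 0.3]
gripper_width: 0.534
finger_force: 0.0
```

Emit:
move_arm([
  {"wx":0,"wy":0,"wz":0,"dx":0,"dy":0,"dz":0,"jaw":0},
  {"wx":0,"wy":0,"wz":0,"dx":0,"dy":0,"dz":0,"jaw":0},
  {"wx":0,"wy":0,"wz":0,"dx":0,"dy":0,"dz":0,"jaw":0},
])

```text
time_s: 15.5
tool_pos: [0.5267, 0.3288, 0.017]
tcp_rot: [0.001, -0.086, 0.996, 0.0]
wrist_force: [-1.0, -1.4, 5.6]
gripper_width: 0.375
finger_force: 30.0
```

Emit:
move_arm([
  {"wx":0,"wy":0,"wz":0,"dx":0,"dy":0,"dz":-0.06,"jaw":0},
  {"wx":0,"wy":0,"wz":0.19,"dx":0,"dy":0,"dz":-0.17,"jaw":0},
  {"wx":0,"wy":0,"wz":0.19,"dx":0,"dy":0,"dz":-0.2,"jaw":0},
  {"wx":0,"wy":0,"wz":0.19,"dx":0,"dy":0,"dz":-0.2,"jaw":0},
])

```text
time_s: 16.0
tool_pos: [0.5264, 0.3289, 0.1169]
tcp_rot: [0.001, -0.013, 1.0, 0.0]
wrist_force: [1.3, -0.4, -0.0]
gripper_width: 0.378
finger_force: 30.0
```

Emit:
move_arm([
  {"wx":0,"wy":0,"wz":0,"dx":0.008,"dy":-0.475,"dz":0,"jaw":0},
  {"wx":0,"wy":0,"wz":0,"dx":0.008,"dy":-0.475,"dz":0,"jaw":0},
  {"wx":0,"wy":0,"wz":0,"dx":0.008,"dy":-0.475,"dz":0,"jaw":0},
  {"wx":0,"wy":0,"wz":0,"dx":0.008,"dy":-0.475,"dz":0,"jaw":0},
])

```text
time_s: 16.5
tool_pos: [0.5259, 0.089, 0.1137]
tcp_rot: [-0.002, -0.012, 1.0, 0.0]
wrist_force: [1.4, -0.0, -0.0]
gripper_width: 0.375
finger_force: 30.0
```

Emit:
move_arm([
  {"wx":0,"wy":0,"wz":0,"dx":0.008,"dy":-0.475,"dz":0,"jaw":0},
  {"wx":0,"wy":0,"wz":0,"dx":0.008,"dy":-0.475,"dz":0,"jaw":0},
  {"wx":0,"wy":0,"wz":0,"dx":0.008,"dy":-0.475,"dz":0,"jaw":0},
  {"wx":0,"wy":0,"wz":0,"dx":0.008,"dy":-0.475,"dz":0.06,"jaw":0},
  {"wx":0,"wy":0,"wz":0,"dx":0.008,"dy":-0.475,"dz":0.1,"jaw":0},
])

```text
time_s: 17.12
tool_pos: [0.5276, -0.1497, 0.0629]
tcp_rot: [-0.002, -0.01, 1.0, 0.0]
wrist_force: [-0.4, 1.1, -0.8]
gripper_width: 0.375
finger_force: 30.0
```

Emit:
move_arm([
  {"wx":0,"wy":0,"wz":0,"dx":0,"dy":0,"dz":0,"jaw":0},
  {"wx":0,"wy":0,"wz":0,"dx":0,"dy":0,"dz":0,"jaw":0},
])

```text
time_s: 17.38
tool_pos: [0.5288, -0.1457, 0.0655]
tcp_rot: [-0.001, -0.012, 1.0, 0.0]
wrist_force: [0.1, 0.3, 0.6]
gripper_width: 0.379
finger_force: 30.0
```

Run:
```python
from h import *
go((.5298,-.147,.049),1.43)
```

```text
t 17.38 pos [ 0.5288 -0.1457  0.0655] yaw 1.42 tilt [-0.0014  0.0008] w 0.379 | d [-0.0019 -0.0027  0.0329] wz -0.0
```

Emit:
move_arm([
  {"wx":0,"wy":0,"wz":0,"dx":-0.002,"dy":-0.0025,"dz":0.016,"jaw":0},
  {"wx":0,"wy":0,"wz":0,"dx":-0.002,"dy":-0.0025,"dz":0.031,"jaw":0},
  {"wx":0,"wy":0,"wz":0,"dx":-0.002,"dy":-0.0025,"dz":0.031,"jaw":0},
  {"wx":0,"wy":0,"wz":0,"dx":-0.002,"dy":-0.0025,"dz":0.031,"jaw":0.6},
  {"wx":0,"wy":0,"wz":0,"dx":-0.002,"dy":-0.0025,"dz":0.031,"jaw":0.6},
])

```text
time_s: 18.0
tool_pos: [0.5303, -0.1476, 0.0506]
tcp_rot: [0.0, -0.012, 1.0, -0.0]
wrist_force: [0.2, -0.5, 0.8]
gripper_width: 0.542
finger_force: 0.0
```

Emit:
move_arm([
  {"wx":0,"wy":0,"wz":0,"dx":0,"dy":0,"dz":0,"jaw":0.6},
  {"wx":0,"wy":0,"wz":0,"dx":0,"dy":0,"dz":-0.04,"jaw":0.6},
  {"wx":0,"wy":0,"wz":0,"dx":0,"dy":0,"dz":-0.14,"jaw":0.6},
  {"wx":0,"wy":0,"wz":0,"dx":0,"dy":0,"dz":-0.2,"jaw":0.6},
])

```text
time_s: 18.5
tool_pos: [0.5309, -0.148, 0.1528]
tcp_rot: [0.001, -0.012, 1.0, -0.001]
wrist_force: [0.2, 0.8, 0.2]
gripper_width: 0.597
finger_force: 0.0
```

Run:
```python
from h import *
go((.5298,-.147,.15),1.43)
c=snap('wrist','w9')
```

```text
t 18.5 pos [ 0.5309 -0.148   0.1528] yaw 1.35 tilt [ 0.0021 -0.0011] w 0.597 | d [0.0022 0.0021 0.0055] wz -0.002
```

Emit:
move_arm([
  {"wx":0,"wy":0,"wz":0,"dx":0.061,"dy":0.545,"dz":0,"jaw":0.6},
  {"wx":0,"wy":0,"wz":0,"dx":0.061,"dy":0.545,"dz":0,"jaw":0.6},
  {"wx":0,"wy":0,"wz":0,"dx":0.061,"dy":0.545,"dz":0,"jaw":0.6},
  {"wx":0,"wy":0,"wz":0,"dx":0.061,"dy":0.545,"dz":0,"jaw":0.6},
  {"wx":0,"wy":0,"wz":0,"dx":0.061,"dy":0.545,"dz":0,"jaw":0.6},
])

```text
time_s: 19.18
tool_pos: [0.492, 0.1271, 0.1501]
tcp_rot: [-0.0, -0.013, 1.0, 0.0]
wrist_force: [0.2, -0.4, 0.4]
gripper_width: 0.6
finger_force: 0.0
```

Emit:
move_arm([
  {"wx":0,"wy":0,"wz":-1.0,"dx":0.061,"dy":0.545,"dz":0,"jaw":0.6},
  {"wx":0,"wy":0,"wz":-1.0,"dx":0.061,"dy":0.545,"dz":0,"jaw":0.6},
  {"wx":0,"wy":0,"wz":-1.0,"dx":0.061,"dy":0.545,"dz":0,"jaw":0.6},
  {"wx":0,"wy":0,"wz":-1.0,"dx":0.061,"dy":0.545,"dz":0,"jaw":0.6},
  {"wx":0,"wy":0,"wz":-1.0,"dx":0.061,"dy":0.545,"dz":0,"jaw":0.6},
])

```text
time_s: 19.8
tool_pos: [0.455, 0.399, 0.1498]
tcp_rot: [-0.0, -0.396, 0.918, 0.0]
wrist_force: [-0.1, 0.2, -0.8]
gripper_width: 0.596
finger_force: 0.0
```

Emit:
move_arm([
  {"wx":0,"wy":0,"wz":-0.48,"dx":0,"dy":0,"dz":0,"jaw":0.6},
  {"wx":0,"wy":0,"wz":-0.48,"dx":0,"dy":0,"dz":0,"jaw":0.6},
  {"wx":0,"wy":0,"wz":-0.48,"dx":0,"dy":0,"dz":0,"jaw":0.6},
  {"wx":0,"wy":0,"wz":-0.48,"dx":0,"dy":0,"dz":0,"jaw":0.6},
])

```text
time_s: 20.3
tool_pos: [0.4563, 0.3955, 0.1502]
tcp_rot: [-0.0, -0.557, 0.83, 0.0]
wrist_force: [-0.6, 0.9, 0.4]
gripper_width: 0.598
finger_force: 0.0
```

Run:
```python
from h import *
c=snap('wrist','w10');o,v=find(c,.455,.394)
for x in o:print(x)
go((.455,.3958,.016),68)
c=load('w9')
cv2.imwrite('pics/w9z.png',cv2.resize(c['img'][170:310,130:430,::-1],(800,373),interpolation=cv2.INTER_CUBIC))
```

```text
(array([501.8, 397.8]), 12.8, np.float64(-94.0), np.float64(1.5))
(array([454.7, 393.8]), 19.2, np.float64(71.0), np.float64(3.8))
t 20.35 pos [0.4564 0.3955 0.1503] yaw 67.77 tilt [-0.0002 -0.0001] w 0.598 | d [0.0005 0.0027 0.2686] wz -0.005
```

View pics/w9z.png

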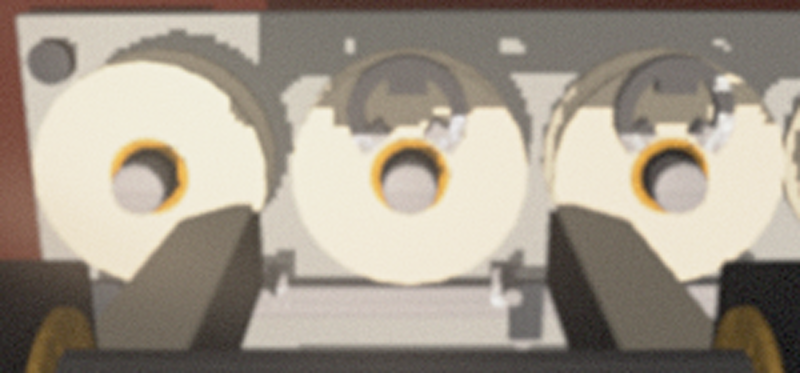

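Clips lie correctly on sheaves 2 and 3 and the axle of sheave 1 is still empty. Now picking clip B.

Emit:
move_arm([
  {"wx":0,"wy":0,"wz":0,"dx":0.003,"dy":0.004,"dz":0.12,"jaw":0.6},
  {"wx":0,"wy":0,"wz":0,"dx":0.003,"dy":0.004,"dz":0.22,"jaw":0.6},
  {"wx":0,"wy":0,"wz":0,"dx":0.003,"dy":0.004,"dz":0.268,"jaw":0.6},
  {"wx":0,"wy":0,"wz":0,"dx":0.003,"dy":0.004,"dz":0.268,"jaw":0.6},
  {"wx":0,"wy":0,"wz":0,"dx":0.003,"dy":0.004,"dz":0.268,"jaw":0.6},
])

```text
time_s: 20.98
tool_pos: [0.4541, 0.395, 0.0165]
tcp_rot: [0.0, -0.558, 0.83, 0.0]
wrist_force: [0.6, 0.3, -0.5]
gripper_width: 0.601
finger_force: 0.0
```

Emit:
move_arm([
  {"wx":0,"wy":0,"wz":0,"dx":0,"dy":0,"dz":0,"jaw":0},
  {"wx":0,"wy":0,"wz":0,"dx":0,"dy":0,"dz":0,"jaw":0},
  {"wx":0,"wy":0,"wz":0,"dx":0,"dy":0,"dz":0,"jaw":0},
  {"wx":0,"wy":0,"wz":0,"dx":0,"dy":0,"dz":0,"jaw":0},
])

```text
time_s: 21.48
tool_pos: [0.4541, 0.3951, 0.0167]
tcp_rot: [0.0, -0.559, 0.829, -0.0]
wrist_force: [-0.1, -1.0, 1.2]
gripper_width: 0.376
finger_force: 30.0
```

Emit:
move_arm([
  {"wx":0,"wy":0,"wz":0,"dx":0,"dy":0,"dz":-0.06,"jaw":0},
  {"wx":0,"wy":0,"wz":0.2,"dx":0,"dy":0,"dz":-0.17,"jaw":0},
  {"wx":0,"wy":0,"wz":0.6,"dx":0,"dy":0,"dz":-0.2,"jaw":0},
  {"wx":0,"wy":0,"wz":0.6,"dx":0,"dy":0,"dz":-0.2,"jaw":0},
])

```text
time_s: 21.98
tool_pos: [0.455, 0.3958, 0.1188]
tcp_rot: [0.002, -0.348, 0.938, 0.0]
wrist_force: [0.3, -0.3, -0.7]
gripper_width: 0.38
finger_force: 30.0
```

Emit:
move_arm([
  {"wx":0,"wy":0,"wz":0.88,"dx":0,"dy":0,"dz":0,"jaw":0},
  {"wx":0,"wy":0,"wz":0.88,"dx":0,"dy":0,"dz":0,"jaw":0},
  {"wx":0,"wy":0,"wz":0.88,"dx":0,"dy":0,"dz":0,"jaw":0},
  {"wx":0,"wy":0,"wz":0.88,"dx":0,"dy":0,"dz":0,"jaw":0},
  {"wx":0,"wy":0,"wz":0.88,"dx":0,"dy":0,"dz":0,"jaw":0},
])

```text
time_s: 22.6
tool_pos: [0.4538, 0.395, 0.1164]
tcp_rot: [-0.0, -0.012, 1.0, -0.0]
wrist_force: [-0.9, 0.3, -0.0]
gripper_width: 0.377
finger_force: 30.0
```

Run:
```python
from h import *
go((.5318,-.229,.065),1.43)
```

```text
t 22.6 pos [0.4538 0.395  0.1164] yaw 1.42 tilt [-0.0002 -0.0001] w 0.377 | d [-0.1249 -1.2515  0.1029] wz -0.0
```

Emit:
move_arm([
  {"wx":0,"wy":0,"wz":0,"dx":-0.06,"dy":-0.6,"dz":0,"jaw":0},
  {"wx":0,"wy":0,"wz":0,"dx":-0.06,"dy":-0.6,"dz":0,"jaw":0},
  {"wx":0,"wy":0,"wz":0,"dx":-0.06,"dy":-0.6,"dz":0,"jaw":0},
  {"wx":0,"wy":0,"wz":0,"dx":-0.06,"dy":-0.6,"dz":0,"jaw":0},
  {"wx":0,"wy":0,"wz":0,"dx":-0.06,"dy":-0.6,"dz":0,"jaw":0},
])

```text
time_s: 23.22
tool_pos: [0.4912, 0.0937, 0.1167]
tcp_rot: [0.0, -0.013, 1.0, -0.0]
wrist_force: [0.3, -0.1, -0.1]
gripper_width: 0.382
finger_force: 30.0
```

Emit:
move_arm([
  {"wx":0,"wy":0,"wz":0,"dx":-0.06,"dy":-0.6,"dz":0,"jaw":0},
  {"wx":0,"wy":0,"wz":0,"dx":-0.06,"dy":-0.6,"dz":0,"jaw":0},
  {"wx":0,"wy":0,"wz":0,"dx":-0.06,"dy":-0.6,"dz":0,"jaw":0},
  {"wx":0,"wy":0,"wz":0,"dx":-0.06,"dy":-0.6,"dz":0,"jaw":0},
  {"wx":0,"wy":0,"wz":0,"dx":-0.06,"dy":-0.6,"dz":0,"jaw":0},
])

```text
time_s: 23.85
tool_pos: [0.5282, -0.206, 0.1166]
tcp_rot: [0.0, -0.013, 1.0, -0.0]
wrist_force: [0.9, 0.1, -0.9]
gripper_width: 0.375
finger_force: 30.0
```

Emit:
move_arm([
  {"wx":0,"wy":0,"wz":0,"dx":-0.005,"dy":-0.0515,"dz":0.05,"jaw":0},
  {"wx":0,"wy":0,"wz":0,"dx":-0.005,"dy":-0.0515,"dz":0.1,"jaw":0},
  {"wx":0,"wy":0,"wz":0,"dx":-0.005,"dy":-0.0515,"dz":0.1,"jaw":0},
  {"wx":0,"wy":0,"wz":0,"dx":-0.005,"dy":-0.0515,"dz":0.1,"jaw":0},
])

```text
time_s: 24.35
tool_pos: [0.5316, -0.2289, 0.0672]
tcp_rot: [0.0, -0.013, 1.0, -0.0]
wrist_force: [0.6, 0.5, -0.1]
gripper_width: 0.383
finger_force: 30.0
```

Run:
```python
from h import *
go((.5318,-.229,.0505),1.43)
```

```text
t 24.35 pos [ 0.5316 -0.2289  0.0672] yaw 1.45 tilt [ 0.0005 -0.0004] w 0.383 | d [-0.0003 -0.0002  0.0335] wz 0.001
```

Emit:
move_arm([
  {"wx":0,"wy":0,"wz":0,"dx":0,"dy":0,"dz":0.016,"jaw":0},
  {"wx":0,"wy":0,"wz":0,"dx":0,"dy":0,"dz":0.0335,"jaw":0},
  {"wx":0,"wy":0,"wz":0,"dx":0,"dy":0,"dz":0.0335,"jaw":0},
  {"wx":0,"wy":0,"wz":0,"dx":0,"dy":0,"dz":0.0335,"jaw":0.6},
  {"wx":0,"wy":0,"wz":0,"dx":0,"dy":0,"dz":0.0335,"jaw":0.6},
])

```text
time_s: 24.98
tool_pos: [0.5312, -0.2289, 0.0497]
tcp_rot: [-0.0, -0.012, 1.0, 0.0]
wrist_force: [0.1, 1.0, 0.5]
gripper_width: 0.543
finger_force: 0.0
```

Emit:
move_arm([
  {"wx":0,"wy":0,"wz":0,"dx":0,"dy":0,"dz":0,"jaw":0.6},
  {"wx":0,"wy":0,"wz":0,"dx":0,"dy":0,"dz":-0.04,"jaw":0.6},
  {"wx":0,"wy":0,"wz":0,"dx":0,"dy":0,"dz":-0.14,"jaw":0.6},
  {"wx":0,"wy":0,"wz":0,"dx":0,"dy":0,"dz":-0.2,"jaw":0.6},
])

```text
time_s: 25.48
tool_pos: [0.5319, -0.2294, 0.152]
tcp_rot: [0.001, -0.012, 1.0, -0.001]
wrist_force: [0.5, -0.1, -0.5]
gripper_width: 0.601
finger_force: 0.0
```

Emit:
move_arm([
  {"wx":0,"wy":0,"wz":0,"dx":0.03,"dy":0.3,"dz":-0.15,"jaw":0.6},
  {"wx":0,"wy":0,"wz":0,"dx":0.03,"dy":0.3,"dz":-0.15,"jaw":0.6},
  {"wx":0,"wy":0,"wz":0,"dx":0.03,"dy":0.3,"dz":-0.15,"jaw":0.6},
  {"wx":0,"wy":0,"wz":0,"dx":0.03,"dy":0.3,"dz":-0.15,"jaw":0.6},
  {"wx":0,"wy":0,"wz":0,"dx":0.03,"dy":0.3,"dz":-0.15,"jaw":0.6},
])

```text
time_s: 26.1
tool_pos: [0.5127, -0.0798, 0.2245]
tcp_rot: [-0.0, -0.012, 1.0, -0.0]
wrist_force: [0.5, -0.5, -0.6]
gripper_width: 0.603
finger_force: 0.0
```

Run:
```python
from h import *
go((.5,-.08,.2))
c=snap('wrist','w11')
q=np.array([proj(c,(x,y,.04)) for x in(.49,.60) for y in(-.28,.13)])
print(q.round(0))
u0,v0=np.maximum(q.min(0),0).astype(int);u1,v1=q.max(0).astype(int)
f=800/(u1-u0);print(u0,v0,f)
cv2.imwrite('pics/w11z.png',cv2.resize(c['img'][v0:v1,u0:u1,::-1],None,fx=f,fy=f,interpolation=cv2.INTER_CUBIC))
```

```text
t 26.1 pos [ 0.5127 -0.0798  0.2245] yaw 1.39 tilt [-0.0001 -0.0005] w 0.603 | d [0.0254 0.0001 0.049 ] wz None
[[ 87. 171.]
 [487. 181.]
 [ 99. 271.]
 [470. 279.]]
87 171 2.0
```

View pics/w11z.png

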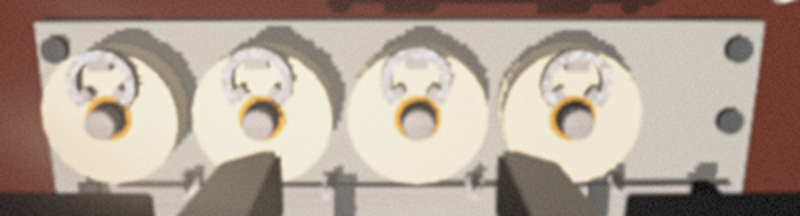

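All four clips sit properly on their sheave faces, each with its mouth to the axle. Next I'll go over the fork and re-measure it.

Emit:
move_arm([
  {"wx":0,"wy":0,"wz":0.01,"dx":-0.036,"dy":0.58,"dz":0.0,"jaw":0.6},
  {"wx":0,"wy":0,"wz":0.01,"dx":-0.036,"dy":0.58,"dz":0.0,"jaw":0.6},
  {"wx":0,"wy":0,"wz":0.01,"dx":-0.036,"dy":0.58,"dz":0.0,"jaw":0.6},
  {"wx":0,"wy":0,"wz":0.01,"dx":-0.036,"dy":0.58,"dz":0.0,"jaw":0.6},
  {"wx":0,"wy":0,"wz":0.01,"dx":-0.036,"dy":0.58,"dz":0.0,"jaw":0.6},
])

```text
time_s: 26.78
tool_pos: [0.524, 0.2123, 0.2234]
tcp_rot: [-0.001, -0.008, 1.0, -0.0]
wrist_force: [0.6, -1.0, 0.6]
gripper_width: 0.599
finger_force: 0.0
```

Emit:
move_arm([
  {"wx":0,"wy":0,"wz":0,"dx":-0.002,"dy":0.03,"dz":0.1,"jaw":0.5},
  {"wx":0,"wy":0,"wz":0,"dx":-0.002,"dy":0.03,"dz":0.1,"jaw":0.5},
  {"wx":0,"wy":0,"wz":0,"dx":-0.002,"dy":0.03,"dz":0.1,"jaw":0.5},
])

```text
time_s: 27.15
tool_pos: [0.5253, 0.2246, 0.1751]
tcp_rot: [-0.0, -0.007, 1.0, -0.0]
wrist_force: [0.4, 0.4, 0.3]
gripper_width: 0.501
finger_force: 0.0
```

Run:
```python
from h import *
c=snap('wrist','w12')
h=cv2.cvtColor(c['img'],cv2.COLOR_RGB2HSV)
m=cv2.inRange(h,(12,70,90),(28,255,255));m[300:]=0
cs,_=cv2.findContours(m,cv2.RETR_EXTERNAL,cv2.CHAIN_APPROX_NONE)
for k in cs:
    if cv2.contourArea(k)<150: continue
    P=np.array([onz(c,*p[0],.027)[:2] for p in k],np.float32)*1000
    (cx,cy),(a,b),an=cv2.minAreaRect(P)
    vx,vy,_,_=cv2.fitLine(P,cv2.DIST_L2,0,.1,.1).ravel()
    print(cv2.contourArea(k),(round(cx,1),round(cy,1)),(round(a,1),round(b,1)),np.degrees(np.arctan2(vy,vx)),k[:,0].min(0),k[:,0].max(0), P.min(0),P.max(0))
go((.524,.2255,.0155),1.05)
```

```text
182.0 (612.0, 330.6) (14.2, 19.2) 72.26112 [379 286] [398 299] [604.86975 321.004  ] [619.0776 340.2335]
189.5 (614.6, 117.2) (15.3, 19.5) -67.545525 [164 285] [183 299] [606.9207  107.65301] [622.51215 127.02973]
432.5 (609.9, 491.3) (19.0, 39.6) 85.50012 [525 280] [559 297] [598.8776  470.88754] [617.88666 512.0829 ]
2150.0 (504.0, 222.2) (111.6, 17.3) 1.621439 [271 118] [291 241] [448.20978 212.99844] [559.7852  232.45541]
1416.5 (419.6, 105.5) (35.8, 32.5) 37.5579 [119  55] [171 110] [397.34448  82.97574] [442.29816 127.37249]
t 27.2 pos [0.5258 0.2246 0.1759] yaw 0.8 tilt [ 0.0013 -0.0001] w 0.497 | d [0.0041 0.0018 0.3208] wz -0.006
```

Emit:
move_arm([
  {"wx":0,"wy":0,"wz":-0.011,"dx":0.004,"dy":0,"dz":0.12,"jaw":0.5},
  {"wx":0,"wy":0,"wz":-0.011,"dx":0.004,"dy":0,"dz":0.24,"jaw":0.5},
  {"wx":0,"wy":0,"wz":-0.011,"dx":0.004,"dy":0,"dz":0.3,"jaw":0.5},
  {"wx":0,"wy":0,"wz":-0.011,"dx":0.004,"dy":0,"dz":0.319,"jaw":0.5},
  {"wx":0,"wy":0,"wz":-0.011,"dx":0.004,"dy":0,"dz":0.319,"jaw":0.5},
])

```text
time_s: 27.82
tool_pos: [0.524, 0.2255, 0.0165]
tcp_rot: [0.001, -0.012, 1.0, 0.0]
wrist_force: [0.2, 0.4, 1.0]
gripper_width: 0.498
finger_force: 0.0
```

Emit:
move_arm([
  {"wx":0,"wy":0,"wz":0,"dx":0,"dy":0,"dz":0,"jaw":0},
  {"wx":0,"wy":0,"wz":0,"dx":0,"dy":0,"dz":0,"jaw":0},
  {"wx":0,"wy":0,"wz":0,"dx":0,"dy":0,"dz":0,"jaw":0},
  {"wx":0,"wy":0,"wz":0,"dx":0,"dy":0,"dz":0,"jaw":0},
  {"wx":0,"wy":0,"wz":0,"dx":0,"dy":0,"dz":0,"jaw":0},
])

```text
time_s: 28.45
tool_pos: [0.5229, 0.2259, 0.0159]
tcp_rot: [0.0, -0.012, 1.0, -0.0]
wrist_force: [-0.4, -1.7, 5.7]
gripper_width: 0.171
finger_force: 30.0
```

Run:
```python
from h import *
go((.524,.2245,.0155),1.4)
```

```text
t 28.45 pos [0.5229 0.2259 0.0159] yaw 1.41 tilt [ 0.0008 -0.    ] w 0.171 | d [-0.002  -0.0029  0.0008] wz 0.0
```

Emit:
move_arm([
  {"wx":0,"wy":0,"wz":0,"dx":0,"dy":0,"dz":-0.06,"jaw":0},
  {"wx":0,"wy":0,"wz":0,"dx":0,"dy":0,"dz":-0.15,"jaw":0},
  {"wx":0,"wy":0,"wz":0,"dx":0,"dy":0,"dz":-0.19,"jaw":0},
])

```text
time_s: 28.82
tool_pos: [0.5235, 0.2263, 0.1123]
tcp_rot: [0.001, -0.012, 1.0, 0.0]
wrist_force: [0.3, -0.4, -1.7]
gripper_width: 0.173
finger_force: 30.0
```

Emit:
move_arm([
  {"wx":0,"wy":0,"wz":0,"dx":0.246,"dy":-0.418,"dz":0,"jaw":0},
  {"wx":0,"wy":0,"wz":0,"dx":0.246,"dy":-0.418,"dz":0,"jaw":0},
  {"wx":0,"wy":0,"wz":0,"dx":0.246,"dy":-0.418,"dz":0,"jaw":0},
  {"wx":0,"wy":0,"wz":0,"dx":0.246,"dy":-0.418,"dz":0,"jaw":0},
  {"wx":0,"wy":0,"wz":0,"dx":0.246,"dy":-0.418,"dz":0,"jaw":0},
])

```text
time_s: 29.45
tool_pos: [0.4028, 0.0117, 0.11]
tcp_rot: [-0.001, -0.01, 1.0, -0.0]
wrist_force: [1.1, 0.1, -1.5]
gripper_width: 0.171
finger_force: 30.0
```

Emit:
move_arm([
  {"wx":0,"wy":0,"wz":0,"dx":0,"dy":0,"dz":0.06,"jaw":0},
  {"wx":0,"wy":0,"wz":0,"dx":0,"dy":0,"dz":0.09,"jaw":0},
  {"wx":0,"wy":0,"wz":0,"dx":0,"dy":0,"dz":0.09,"jaw":0},
])

```text
time_s: 29.82
tool_pos: [0.4041, 0.0149, 0.0643]
tcp_rot: [-0.001, -0.013, 1.0, 0.001]
wrist_force: [-0.2, -0.1, -0.8]
gripper_width: 0.169
finger_force: 30.0
```

Run:
```python
from h import *
go((.4052,.0139,.0498),1.43)
c=snap('wrist','w13')
cv2.imwrite('pics/w13z.png',cv2.resize(c['img'][180:310,160:400,::-1],(800,433),interpolation=cv2.INTER_CUBIC))
```

```text
t 29.82 pos [0.4041 0.0149 0.0643] yaw 1.44 tilt [-0.0027  0.001 ] w 0.169 | d [-0.0022 -0.0022  0.0289] wz 0.0
```

View pics/w13z.png

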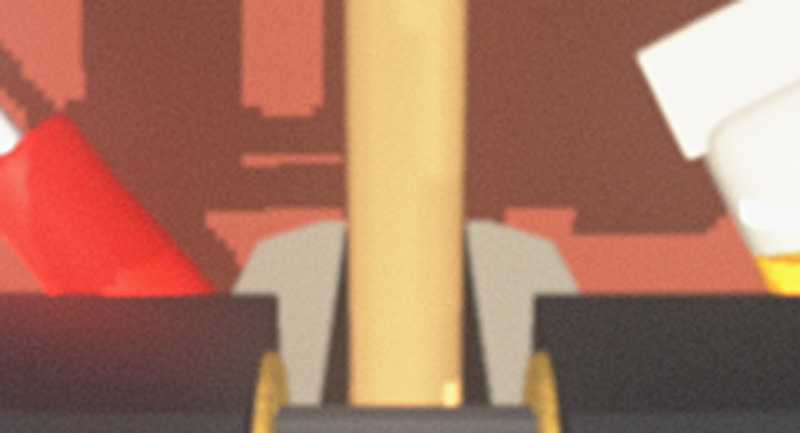

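The view shows the fork held straight in the jaws, with the driver and tube clear on either side. Lowering to sheave height.

Emit:
move_arm([
  {"wx":0,"wy":0,"wz":0,"dx":-0.001,"dy":-0.0015,"dz":0.029,"jaw":0},
  {"wx":0,"wy":0,"wz":0,"dx":-0.001,"dy":-0.0015,"dz":0.029,"jaw":0},
  {"wx":0,"wy":0,"wz":0,"dx":-0.001,"dy":-0.0015,"dz":0.029,"jaw":0},
  {"wx":0,"wy":0,"wz":0,"dx":-0.001,"dy":-0.0015,"dz":0.029,"jaw":0},
])

```text
time_s: 30.38
tool_pos: [0.4058, 0.0132, 0.0514]
tcp_rot: [0.001, -0.012, 1.0, -0.0]
wrist_force: [-0.6, -0.8, -0.9]
gripper_width: 0.167
finger_force: 30.0
```

```bash
cat >> h.py <<'E'
AX={1:(.5513,-.2285),2:(.5493,-.1465),3:(.5472,-.0646),4:(.5452,.0174)}
EX=np.array([np.cos(np.radians(1.43)),np.sin(np.radians(1.43))])
def gp(k,s,z=.0498):
    p=np.array(AX[k])+EX*s;go((p[0],p[1],z),1.43);st=state();q=st['tool_pos'][:2]-np.array(AX[k])
    print('plate x',(q@EX).round(4),'lat',(q@[-EX[1],EX[0]]).round(4),'F',st['wrist_force'].round(1))
E
python3 - <<'E'
from h import *
gp(4,-.1)
E
```

```text
t 30.38 pos [0.4058 0.0132 0.0514] yaw 1.41 tilt [ 0.0012 -0.0003] w 0.167 | d [-0.0789  0.0014  0.0032] wz -0.0
plate x -0.1395 lat -0.0007 F [-0.6 -0.8 -0.9]
```

Emit:
move_arm([
  {"wx":0,"wy":0,"wz":0,"dx":-0.02,"dy":0.0014,"dz":0.0028,"jaw":0},
  {"wx":0,"wy":0,"wz":0,"dx":-0.04,"dy":0.0014,"dz":0.0028,"jaw":0},
  {"wx":0,"wy":0,"wz":0,"dx":-0.055,"dy":0.0014,"dz":0.0028,"jaw":0},
  {"wx":0,"wy":0,"wz":0,"dx":-0.06,"dy":0.0014,"dz":0.0028,"jaw":0},
])

```text
time_s: 30.88
tool_pos: [0.4359, 0.0146, 0.0493]
tcp_rot: [-0.0, -0.012, 1.0, -0.0]
wrist_force: [-0.5, -1.1, -0.5]
gripper_width: 0.173
finger_force: 30.0
```

Run:
```python
from h import *
gp(4,-.1)
```

```text
t 30.88 pos [0.4359 0.0146 0.0493] yaw 1.41 tilt [-0.     -0.0001] w 0.173 | d [-0.0186  0.0001 -0.001 ] wz -0.0
plate x -0.1093 lat -0.0001 F [-0.5 -1.1 -0.5]
```

Emit:
move_arm([
  {"wx":0,"wy":0,"wz":0,"dx":-0.008,"dy":0,"dz":0,"jaw":0},
  {"wx":0,"wy":0,"wz":0,"dx":-0.016,"dy":0,"dz":0,"jaw":0},
  {"wx":0,"wy":0,"wz":0,"dx":-0.019,"dy":0,"dz":0,"jaw":0},
  {"wx":0,"wy":0,"wz":0,"dx":-0.019,"dy":0,"dz":0,"jaw":0},
])

```text
time_s: 31.38
tool_pos: [0.4453, 0.0148, 0.0494]
tcp_rot: [0.0, -0.012, 1.0, -0.0]
wrist_force: [0.5, -0.5, -1.6]
gripper_width: 0.169
finger_force: 30.0
```

Run:
```python
from h import *
gp(4,-.1)
```

```text
t 31.38 pos [0.4453 0.0148 0.0494] yaw 1.4 tilt [ 0.001  -0.0002] w 0.169 | d [ 0.0001  0.0002 -0.0007] wz -0.001
plate x -0.1 lat -0.0001 F [ 0.5 -0.5 -1.6]
```

Emit:
move_arm([
  {"wx":0,"wy":0,"wz":0,"dx":-0.002,"dy":0,"dz":0,"jaw":0},
  {"wx":0,"wy":0,"wz":0,"dx":-0.004,"dy":0,"dz":0,"jaw":0},
  {"wx":0,"wy":0,"wz":0,"dx":-0.004,"dy":0,"dz":0,"jaw":0},
])

```text
time_s: 31.75
tool_pos: [0.4469, 0.0149, 0.0494]
tcp_rot: [0.0, -0.012, 1.0, -0.0]
wrist_force: [-0.2, -0.5, -1.9]
gripper_width: 0.167
finger_force: 30.0
```

Run:
```python
from h import *
gp(4,-.1)
c=snap('wrist','w14');t=snap('top','top1')
```

```text
t 31.75 pos [0.4469 0.0149 0.0494] yaw 1.4 tilt [ 0.0002 -0.    ] w 0.167 | d [ 0.0033  0.     -0.0008] wz -0.001
plate x -0.0984 lat -0.0 F [-0.2 -0.5 -1.9]
```

Emit:
move_arm([
  {"wx":0,"wy":0,"wz":0,"dx":-0.002,"dy":0,"dz":0,"jaw":0},
  {"wx":0,"wy":0,"wz":0,"dx":-0.003,"dy":0,"dz":0,"jaw":0},
  {"wx":0,"wy":0,"wz":0,"dx":-0.003,"dy":0,"dz":0,"jaw":0},
])

```text
time_s: 32.22
tool_pos: [0.4473, 0.0151, 0.0491]
tcp_rot: [-0.001, -0.012, 1.0, 0.0]
wrist_force: [-4.8, -0.5, 0.9]
gripper_width: 0.171
finger_force: 30.0
```

Emit:
move_arm([
  {"wx":0,"wy":0,"wz":0,"dx":-0.002,"dy":0,"dz":0,"jaw":0},
  {"wx":0,"wy":0,"wz":0,"dx":-0.003,"dy":0,"dz":0,"jaw":0},
  {"wx":0,"wy":0,"wz":0,"dx":-0.003,"dy":0,"dz":0,"jaw":0},
])

```text
time_s: 32.6
tool_pos: [0.4475, 0.0153, 0.0489]
tcp_rot: [-0.002, -0.012, 1.0, 0.0]
wrist_force: [-8.1, -1.4, 2.8]
gripper_width: 0.169
finger_force: 30.0
```

Run:
```python
from h import *
gp(4,-.1)
c=snap('wrist','w15')
```

```text
t 32.6 pos [0.4475 0.0153 0.0489] yaw 1.41 tilt [-0.0044  0.0004] w 0.169 | d [ 0.0046 -0.0006 -0.0018] wz -0.0
plate x -0.0977 lat 0.0003 F [-8.1 -1.4  2.8]
```

Emit:
move_arm([
  {"wx":0,"wy":0,"wz":0,"dx":0.02,"dy":0,"dz":-0.002,"jaw":0},
  {"wx":0,"wy":0,"wz":0,"dx":0.05,"dy":0,"dz":-0.02,"jaw":0},
  {"wx":0,"wy":0,"wz":0,"dx":0.089,"dy":0,"dz":-0.02,"jaw":0},
  {"wx":0,"wy":0,"wz":0,"dx":0.089,"dy":-0.08,"dz":-0.02,"jaw":0},
  {"wx":0,"wy":0,"wz":0,"dx":0.089,"dy":-0.164,"dz":-0.02,"jaw":0},
])

```text
time_s: 33.28
tool_pos: [0.408, -0.0689, 0.0599]
tcp_rot: [0.001, -0.013, 1.0, -0.001]
wrist_force: [0.1, 0.5, -1.8]
gripper_width: 0.171
finger_force: 30.0
```

Emit:
move_arm([
  {"wx":0,"wy":0,"wz":0,"dx":0,"dy":0,"dz":0.01,"jaw":0},
  {"wx":0,"wy":0,"wz":0,"dx":0,"dy":0,"dz":0.018,"jaw":0},
  {"wx":0,"wy":0,"wz":0,"dx":0,"dy":0,"dz":0.018,"jaw":0},
  {"wx":0,"wy":0,"wz":0,"dx":0,"dy":0,"dz":0.018,"jaw":0},
])

```text
time_s: 33.78
tool_pos: [0.4072, -0.0672, 0.0503]
tcp_rot: [-0.0, -0.013, 1.0, 0.0]
wrist_force: [0.4, 0.8, -1.4]
gripper_width: 0.171
finger_force: 30.0
```

Run:
```python
from h import *
gp(3,-.106)
```

```text
t 33.77 pos [ 0.4072 -0.0672  0.0503] yaw 1.48 tilt [-0.0002  0.0002] w 0.171 | d [-0.0681 -0.0018  0.001 ] wz 0.001
plate x -0.1401 lat 0.0009 F [ 0.4  0.8 -1.4]
```

Emit:
move_arm([
  {"wx":0,"wy":0,"wz":0,"dx":-0.02,"dy":-0.0018,"dz":0.001,"jaw":0},
  {"wx":0,"wy":0,"wz":0,"dx":-0.04,"dy":-0.0018,"dz":0.001,"jaw":0},
  {"wx":0,"wy":0,"wz":0,"dx":-0.056,"dy":-0.0018,"dz":0.001,"jaw":0},
  {"wx":0,"wy":0,"wz":0,"dx":-0.062,"dy":-0.0018,"dz":0.001,"jaw":0},
  {"wx":0,"wy":0,"wz":0,"dx":-0.062,"dy":-0.0018,"dz":0.001,"jaw":0},
])

```text
time_s: 34.4
tool_pos: [0.4384, -0.0681, 0.0497]
tcp_rot: [-0.0, -0.012, 1.0, 0.0]
wrist_force: [-0.3, 0.6, -1.4]
gripper_width: 0.172
finger_force: 30.0
```

Emit:
move_arm([
  {"wx":0,"wy":0,"wz":0,"dx":-0.006,"dy":0,"dz":0,"jaw":0},
  {"wx":0,"wy":0,"wz":0,"dx":-0.006,"dy":0,"dz":0,"jaw":0},
])

```text
time_s: 34.65
tool_pos: [0.4406, -0.0678, 0.0497]
tcp_rot: [-0.001, -0.012, 1.0, 0.0]
wrist_force: [-2.7, 1.1, -0.6]
gripper_width: 0.17
finger_force: 30.0
```

Emit:
move_arm([
  {"wx":0,"wy":0,"wz":0,"dx":-0.006,"dy":0,"dz":0,"jaw":0},
  {"wx":0,"wy":0,"wz":0,"dx":-0.006,"dy":0,"dz":0,"jaw":0},
])

```text
time_s: 34.9
tool_pos: [0.4436, -0.0677, 0.0496]
tcp_rot: [-0.001, -0.012, 1.0, 0.0]
wrist_force: [-3.9, 0.5, -0.9]
gripper_width: 0.169
finger_force: 30.0
```

Emit:
move_arm([
  {"wx":0,"wy":0,"wz":0,"dx":-0.006,"dy":0,"dz":0,"jaw":0},
  {"wx":0,"wy":0,"wz":0,"dx":-0.006,"dy":0,"dz":0,"jaw":0},
])

```text
time_s: 35.15
tool_pos: [0.4485, -0.0684, 0.0501]
tcp_rot: [0.001, -0.012, 1.0, -0.0]
wrist_force: [0.8, 0.6, -0.2]
gripper_width: 0.168
finger_force: 30.0
```

Emit:
move_arm([
  {"wx":0,"wy":0,"wz":0,"dx":-0.006,"dy":0,"dz":0,"jaw":0},
  {"wx":0,"wy":0,"wz":0,"dx":-0.006,"dy":0,"dz":0,"jaw":0},
  {"wx":0,"wy":0,"wz":0,"dx":-0.006,"dy":0,"dz":0,"jaw":0},
])

```text
time_s: 35.52
tool_pos: [0.4496, -0.0678, 0.0498]
tcp_rot: [-0.001, -0.012, 1.0, 0.0]
wrist_force: [-5.3, 1.0, 0.6]
gripper_width: 0.169
finger_force: 30.0
```

Run:
```python
from h import *
gp(3,-.098)
```

```text
t 35.52 pos [ 0.4496 -0.0678  0.0498] yaw 1.41 tilt [-0.0016  0.0002] w 0.169 | d [ 0.0006  0.0015 -0.    ] wz -0.0
plate x -0.0977 lat -0.0007 F [-5.3  1.   0.6]
```

Emit:
move_arm([
  {"wx":0,"wy":0,"wz":0,"dx":0.02,"dy":0,"dz":-0.002,"jaw":0},
  {"wx":0,"wy":0,"wz":0,"dx":0.05,"dy":0,"dz":-0.02,"jaw":0},
  {"wx":0,"wy":0,"wz":0,"dx":0.089,"dy":0,"dz":-0.02,"jaw":0},
  {"wx":0,"wy":0,"wz":0,"dx":0.089,"dy":-0.08,"dz":-0.02,"jaw":0},
  {"wx":0,"wy":0,"wz":0,"dx":0.089,"dy":-0.163,"dz":-0.02,"jaw":0},
])

```text
time_s: 36.15
tool_pos: [0.4082, -0.1515, 0.0605]
tcp_rot: [0.001, -0.013, 1.0, -0.001]
wrist_force: [0.9, 1.0, -1.0]
gripper_width: 0.171
finger_force: 30.0
```

Emit:
move_arm([
  {"wx":0,"wy":0,"wz":0,"dx":0,"dy":0,"dz":0.01,"jaw":0},
  {"wx":0,"wy":0,"wz":0,"dx":0,"dy":0,"dz":0.02,"jaw":0},
  {"wx":0,"wy":0,"wz":0,"dx":0,"dy":0,"dz":0.02,"jaw":0},
  {"wx":0,"wy":0,"wz":0,"dx":0,"dy":0,"dz":0.02,"jaw":0},
])

```text
time_s: 36.65
tool_pos: [0.4077, -0.1496, 0.0498]
tcp_rot: [-0.0, -0.013, 1.0, 0.0]
wrist_force: [0.6, -0.4, -1.6]
gripper_width: 0.166
finger_force: 30.0
```

Run:
```python
from h import *
gp(2,-.098)
```

```text
t 36.65 pos [ 0.4077 -0.1496  0.0498] yaw 1.48 tilt [-0.0003  0.0003] w 0.166 | d [-0.0873 -0.0009 -0.0001] wz 0.001
plate x -0.1416 lat 0.0004 F [ 0.6 -0.4 -1.6]
```

Emit:
move_arm([
  {"wx":0,"wy":0,"wz":0,"dx":-0.02,"dy":-0.001,"dz":0,"jaw":0},
  {"wx":0,"wy":0,"wz":0,"dx":-0.04,"dy":-0.001,"dz":0,"jaw":0},
  {"wx":0,"wy":0,"wz":0,"dx":-0.058,"dy":-0.001,"dz":0,"jaw":0},
  {"wx":0,"wy":0,"wz":0,"dx":-0.065,"dy":-0.001,"dz":0,"jaw":0},
  {"wx":0,"wy":0,"wz":0,"dx":-0.065,"dy":-0.001,"dz":0,"jaw":0},
])

```text
time_s: 37.28
tool_pos: [0.4404, -0.15, 0.0497]
tcp_rot: [-0.0, -0.012, 1.0, 0.0]
wrist_force: [0.1, -0.1, -0.6]
gripper_width: 0.165
finger_force: 30.0
```

Emit:
move_arm([
  {"wx":0,"wy":0,"wz":0,"dx":-0.006,"dy":0,"dz":0,"jaw":0},
  {"wx":0,"wy":0,"wz":0,"dx":-0.006,"dy":0,"dz":0,"jaw":0},
])

```text
time_s: 37.52
tool_pos: [0.4426, -0.1497, 0.0496]
tcp_rot: [-0.001, -0.012, 1.0, 0.0]
wrist_force: [-1.9, 1.1, -0.8]
gripper_width: 0.166
finger_force: 30.0
```

Emit:
move_arm([
  {"wx":0,"wy":0,"wz":0,"dx":-0.006,"dy":0,"dz":0,"jaw":0},
  {"wx":0,"wy":0,"wz":0,"dx":-0.006,"dy":0,"dz":0,"jaw":0},
])

```text
time_s: 37.78
tool_pos: [0.446, -0.1497, 0.0497]
tcp_rot: [-0.0, -0.012, 1.0, 0.0]
wrist_force: [-2.6, 2.4, -2.0]
gripper_width: 0.17
finger_force: 30.0
```

Emit:
move_arm([
  {"wx":0,"wy":0,"wz":0,"dx":-0.006,"dy":0,"dz":0,"jaw":0},
  {"wx":0,"wy":0,"wz":0,"dx":-0.006,"dy":0,"dz":0,"jaw":0},
])

```text
time_s: 38.02
tool_pos: [0.4504, -0.1505, 0.0501]
tcp_rot: [0.001, -0.012, 1.0, -0.0]
wrist_force: [0.6, 1.2, -1.1]
gripper_width: 0.172
finger_force: 30.0
```

Emit:
move_arm([
  {"wx":0,"wy":0,"wz":0,"dx":-0.006,"dy":0,"dz":0,"jaw":0},
  {"wx":0,"wy":0,"wz":0,"dx":-0.008,"dy":0,"dz":0,"jaw":0},
  {"wx":0,"wy":0,"wz":0,"dx":-0.008,"dy":0,"dz":0,"jaw":0},
])

```text
time_s: 38.4
tool_pos: [0.4517, -0.1497, 0.0497]
tcp_rot: [-0.002, -0.012, 1.0, 0.0]
wrist_force: [-7.9, 0.2, 3.7]
gripper_width: 0.169
finger_force: 30.0
```

Run:
```python
from h import *
gp(2,-.098)
```

```text
t 38.4 pos [ 0.4517 -0.1497  0.0497] yaw 1.42 tilt [-0.0033  0.0005] w 0.169 | d [ 0.0008  0.0014 -0.0002] wz -0.0
plate x -0.0976 lat -0.0007 F [-7.9  0.2  3.7]
```

Snapped home, stopping at the same place. Now sheave 1.

Emit:
move_arm([
  {"wx":0,"wy":0,"wz":0,"dx":0.02,"dy":0,"dz":-0.002,"jaw":0},
  {"wx":0,"wy":0,"wz":0,"dx":0.05,"dy":0,"dz":-0.02,"jaw":0},
  {"wx":0,"wy":0,"wz":0,"dx":0.09,"dy":0,"dz":-0.02,"jaw":0},
  {"wx":0,"wy":0,"wz":0,"dx":0.09,"dy":-0.08,"dz":-0.02,"jaw":0},
  {"wx":0,"wy":0,"wz":0,"dx":0.09,"dy":-0.163,"dz":-0.02,"jaw":0},
])

```text
time_s: 39.02
tool_pos: [0.41, -0.2333, 0.0609]
tcp_rot: [0.001, -0.013, 1.0, -0.001]
wrist_force: [0.8, 0.2, -1.5]
gripper_width: 0.171
finger_force: 30.0
```

Emit:
move_arm([
  {"wx":0,"wy":0,"wz":0,"dx":0,"dy":0,"dz":0.01,"jaw":0},
  {"wx":0,"wy":0,"wz":0,"dx":0,"dy":0,"dz":0.02,"jaw":0},
  {"wx":0,"wy":0,"wz":0,"dx":0,"dy":0,"dz":0.02,"jaw":0},
  {"wx":0,"wy":0,"wz":0,"dx":0,"dy":0,"dz":0.02,"jaw":0},
])

```text
time_s: 39.52
tool_pos: [0.4102, -0.2315, 0.0499]
tcp_rot: [-0.0, -0.013, 1.0, 0.0]
wrist_force: [0.0, -0.5, -1.6]
gripper_width: 0.172
finger_force: 30.0
```

Run:
```python
from h import *
gp(1,-.098)
```

```text
t 39.52 pos [ 0.4102 -0.2315  0.0499] yaw 1.47 tilt [-0.0003  0.0004] w 0.172 | d [-0.0864 -0.0012  0.0001] wz 0.001
plate x -0.1412 lat 0.0006 F [ 0.  -0.5 -1.6]
```

Emit:
move_arm([
  {"wx":0,"wy":0,"wz":0,"dx":-0.02,"dy":-0.001,"dz":0,"jaw":0},
  {"wx":0,"wy":0,"wz":0,"dx":-0.04,"dy":-0.001,"dz":0,"jaw":0},
  {"wx":0,"wy":0,"wz":0,"dx":-0.058,"dy":-0.001,"dz":0,"jaw":0},
  {"wx":0,"wy":0,"wz":0,"dx":-0.065,"dy":-0.001,"dz":0,"jaw":0},
  {"wx":0,"wy":0,"wz":0,"dx":-0.065,"dy":-0.001,"dz":0,"jaw":0},
])

```text
time_s: 40.15
tool_pos: [0.443, -0.2319, 0.0496]
tcp_rot: [-0.0, -0.012, 1.0, 0.0]
wrist_force: [-1.2, 0.2, -2.8]
gripper_width: 0.168
finger_force: 30.0
```

Emit:
move_arm([
  {"wx":0,"wy":0,"wz":0,"dx":-0.006,"dy":0,"dz":0,"jaw":0},
  {"wx":0,"wy":0,"wz":0,"dx":-0.006,"dy":0,"dz":0,"jaw":0},
])

```text
time_s: 40.4
tool_pos: [0.4451, -0.2315, 0.0495]
tcp_rot: [-0.001, -0.012, 1.0, 0.001]
wrist_force: [-2.7, 1.1, -1.2]
gripper_width: 0.173
finger_force: 30.0
```

Emit:
move_arm([
  {"wx":0,"wy":0,"wz":0,"dx":-0.006,"dy":0,"dz":0,"jaw":0},
  {"wx":0,"wy":0,"wz":0,"dx":-0.006,"dy":0,"dz":0,"jaw":0},
])

```text
time_s: 40.65
tool_pos: [0.4496, -0.2323, 0.05]
tcp_rot: [0.001, -0.012, 1.0, -0.0]
wrist_force: [0.2, 0.7, -1.2]
gripper_width: 0.172
finger_force: 30.0
```

Emit:
move_arm([
  {"wx":0,"wy":0,"wz":0,"dx":-0.006,"dy":0,"dz":0,"jaw":0},
  {"wx":0,"wy":0,"wz":0,"dx":-0.006,"dy":0,"dz":0,"jaw":0},
])

```text
time_s: 40.9
tool_pos: [0.4525, -0.2322, 0.0501]
tcp_rot: [0.001, -0.012, 1.0, -0.0]
wrist_force: [-0.7, 0.6, -1.9]
gripper_width: 0.174
finger_force: 30.0
```

Emit:
move_arm([
  {"wx":0,"wy":0,"wz":0,"dx":-0.006,"dy":0,"dz":0,"jaw":0},
  {"wx":0,"wy":0,"wz":0,"dx":-0.008,"dy":0,"dz":0,"jaw":0},
  {"wx":0,"wy":0,"wz":0,"dx":-0.008,"dy":0,"dz":0,"jaw":0},
])

```text
time_s: 41.28
tool_pos: [0.4538, -0.2315, 0.0496]
tcp_rot: [-0.002, -0.012, 1.0, 0.001]
wrist_force: [-8.3, -1.0, 3.4]
gripper_width: 0.166
finger_force: 30.0
```

Run:
```python
from h import *
gp(1,-.098)
```

```text
t 41.27 pos [ 0.4538 -0.2315  0.0496] yaw 1.43 tilt [-0.0041  0.001 ] w 0.166 | d [ 0.001   0.0011 -0.0003] wz -0.0
plate x -0.0975 lat -0.0005 F [-8.3 -1.   3.4]
```

Emit:
move_arm([
  {"wx":0,"wy":0,"wz":0,"dx":0.02,"dy":0,"dz":-0.002,"jaw":0},
  {"wx":0,"wy":0,"wz":0,"dx":0.05,"dy":0,"dz":-0.02,"jaw":0},
  {"wx":0,"wy":0,"wz":0,"dx":0.09,"dy":0,"dz":-0.06,"jaw":0},
  {"wx":0,"wy":0,"wz":0,"dx":0.09,"dy":0,"dz":-0.14,"jaw":0},
  {"wx":0,"wy":0,"wz":0,"dx":0.09,"dy":0,"dz":-0.14,"jaw":0},
])

```text
time_s: 41.9
tool_pos: [0.4121, -0.2347, 0.1232]
tcp_rot: [0.003, -0.012, 1.0, -0.003]
wrist_force: [0.2, -0.0, -2.4]
gripper_width: 0.172
finger_force: 30.0
```

Emit:
move_arm([
  {"wx":0,"wy":0,"wz":0,"dx":-0.124,"dy":0.455,"dz":0,"jaw":0},
  {"wx":0,"wy":0,"wz":0,"dx":-0.124,"dy":0.455,"dz":0,"jaw":0},
  {"wx":0,"wy":0,"wz":0,"dx":-0.124,"dy":0.455,"dz":0,"jaw":0},
  {"wx":0,"wy":0,"wz":0,"dx":-0.124,"dy":0.455,"dz":0,"jaw":0},
  {"wx":0,"wy":0,"wz":0,"dx":-0.124,"dy":0.455,"dz":0,"jaw":0},
])

```text
time_s: 42.52
tool_pos: [0.4667, -0.0009, 0.1191]
tcp_rot: [-0.0, -0.015, 1.0, 0.0]
wrist_force: [0.1, -1.2, -1.5]
gripper_width: 0.168
finger_force: 30.0
```

Emit:
move_arm([
  {"wx":0,"wy":0,"wz":0,"dx":-0.124,"dy":0.455,"dz":0,"jaw":0},
  {"wx":0,"wy":0,"wz":0,"dx":-0.124,"dy":0.455,"dz":0,"jaw":0},
  {"wx":0,"wy":0,"wz":0,"dx":-0.124,"dy":0.455,"dz":0,"jaw":0},
  {"wx":0,"wy":0,"wz":0,"dx":-0.124,"dy":0.455,"dz":0,"jaw":0},
  {"wx":0,"wy":0,"wz":0,"dx":-0.124,"dy":0.455,"dz":0,"jaw":0},
])

```text
time_s: 43.15
tool_pos: [0.524, 0.2266, 0.119]
tcp_rot: [-0.0, -0.014, 1.0, 0.0]
wrist_force: [-0.5, -0.3, -1.7]
gripper_width: 0.168
finger_force: 30.0
```

Emit:
move_arm([
  {"wx":0,"wy":0,"wz":0,"dx":0,"dy":0,"dz":0.06,"jaw":0},
  {"wx":0,"wy":0,"wz":0,"dx":0,"dy":0,"dz":0.12,"jaw":0},
  {"wx":0,"wy":0,"wz":0,"dx":0,"dy":0,"dz":0.15,"jaw":0},
  {"wx":0,"wy":0,"wz":0,"dx":0,"dy":0,"dz":0.15,"jaw":0},
])

```text
time_s: 43.65
tool_pos: [0.5229, 0.2235, 0.0438]
tcp_rot: [-0.001, -0.012, 1.0, -0.0]
wrist_force: [0.3, 0.3, -1.4]
gripper_width: 0.169
finger_force: 30.0
```

Run:
```python
from h import *
go((.5229,.2259,.0165),1.43);print(state()['wrist_force'])
```

```text
t 43.65 pos [0.5229 0.2235 0.0438] yaw 1.32 tilt [-0.0027 -0.0008] w 0.169 | d [-0.0003  0.0049  0.0545] wz -0.002
[ 0.29990697  0.27840236 -1.39506499]
```

Emit:
move_arm([
  {"wx":0,"wy":0,"wz":0,"dx":0,"dy":0.003,"dz":0.03,"jaw":0},
  {"wx":0,"wy":0,"wz":0,"dx":0,"dy":0.003,"dz":0.05,"jaw":0},
  {"wx":0,"wy":0,"wz":0,"dx":0,"dy":0.003,"dz":0.054,"jaw":0},
  {"wx":0,"wy":0,"wz":0,"dx":0,"dy":0.003,"dz":0.054,"jaw":0},
  {"wx":0,"wy":0,"wz":0,"dx":0,"dy":0.003,"dz":0.054,"jaw":0.4},
])

```text
time_s: 44.28
tool_pos: [0.5241, 0.2267, 0.0184]
tcp_rot: [0.001, -0.012, 1.0, 0.0]
wrist_force: [-0.7, -0.7, 0.4]
gripper_width: 0.236
finger_force: 0.0
```

Emit:
move_arm([
  {"wx":0,"wy":0,"wz":0,"dx":0,"dy":0,"dz":0,"jaw":0.4},
  {"wx":0,"wy":0,"wz":0,"dx":0,"dy":0,"dz":0,"jaw":0.4},
  {"wx":0,"wy":0,"wz":0,"dx":0,"dy":0,"dz":-0.06,"jaw":0.4},
  {"wx":0,"wy":0,"wz":0,"dx":0,"dy":0,"dz":-0.16,"jaw":0.4},
  {"wx":0,"wy":0,"wz":0,"dx":0,"dy":0,"dz":-0.26,"jaw":0.4},
])

```text
time_s: 44.9
tool_pos: [0.5233, 0.2264, 0.1491]
tcp_rot: [-0.0, -0.012, 1.0, -0.0]
wrist_force: [0.7, 0.2, -0.1]
gripper_width: 0.401
finger_force: 0.0
```

Emit:
move_arm([
  {"wx":0,"wy":0,"wz":0,"dx":0.018,"dy":-0.49,"dz":-0.2,"jaw":0.4},
  {"wx":0,"wy":0,"wz":0,"dx":0.018,"dy":-0.49,"dz":-0.2,"jaw":0.4},
  {"wx":0,"wy":0,"wz":0,"dx":0.018,"dy":-0.49,"dz":-0.2,"jaw":0.4},
  {"wx":0,"wy":0,"wz":0,"dx":0.018,"dy":-0.49,"dz":-0.2,"jaw":0.4},
  {"wx":0,"wy":0,"wz":0,"dx":0.018,"dy":-0.49,"dz":-0.2,"jaw":0.4},
])

```text
time_s: 45.52
tool_pos: [0.5213, -0.022, 0.2498]
tcp_rot: [0.002, -0.01, 1.0, -0.001]
wrist_force: [-0.3, 0.3, -0.5]
gripper_width: 0.402
finger_force: 0.0
```

Run:
```python
from h import *
go((.597,.15,.12),1.43)
c=snap('wrist','w16')
im=c['img'][:,:,::-1]
# last view: top = plate (clips), bottom = tab and fork
P=[proj(c,(x,y,.04)) for x in(.50,.61) for y in(-.27,.125)];q=np.array(P);print(q.round())
u0,v0=np.maximum(q.min(0),0).astype(int);u1,v1=np.minimum(q.max(0),[559,419]).astype(int)
a=im[v0:v1,u0:u1];f=800/a.shape[1];a=cv2.resize(a,None,fx=f,fy=f,interpolation=cv2.INTER_CUBIC)
q2=proj(c,(.597,.095,.05));w0=int(q2[0]-50);x0=int(q2[1]-35);b=im[x0:x0+60,w0:w0+110]
b=cv2.resize(b,None,fx=5,fy=5,interpolation=cv2.INTER_CUBIC)
print('a',u0,v0,f,a.shape,'b',w0,x0,b.shape)
b=np.hstack([b,np.zeros((b.shape[0],800-b.shape[1],3),np.uint8)])
cv2.imwrite('pics/last.png',np.vstack([a,b])[:600])
h=cv2.cvtColor(c['img'],cv2.COLOR_RGB2HSV);m=cv2.inRange(h,(12,70,90),(28,255,255));m[300:]=0
for k in cv2.findContours(m,cv2.RETR_EXTERNAL,cv2.CHAIN_APPROX_NONE)[0]:
    if cv2.contourArea(k)>800:
        P=np.array([onz(c,*p[0],.027)[:2] for p in k],np.float32)*1000;print('wood',cv2.minAreaRect(P))
```

```text
t 45.52 pos [ 0.5213 -0.022   0.2498] yaw 1.17 tilt [ 0.0034 -0.0016] w 0.402 | d [-0.1575  0.3413  0.2596] wz -0.006
[[ 59. 169.]
 [419. 176.]
 [ 72. 262.]
 [407. 269.]]
a 58 168 2.2222222222222223 (224, 800, 3) b 335 227 (300, 550, 3)
wood ((506.07061767578125, 218.45086669921875), (113.78077697753906, 27.26250457763672), 1.4513452053070068)
wood ((420.5071716308594, 98.53199005126953), (35.565792083740234, 31.29792022705078), 29.443326950073242)
```

View pics/last.png

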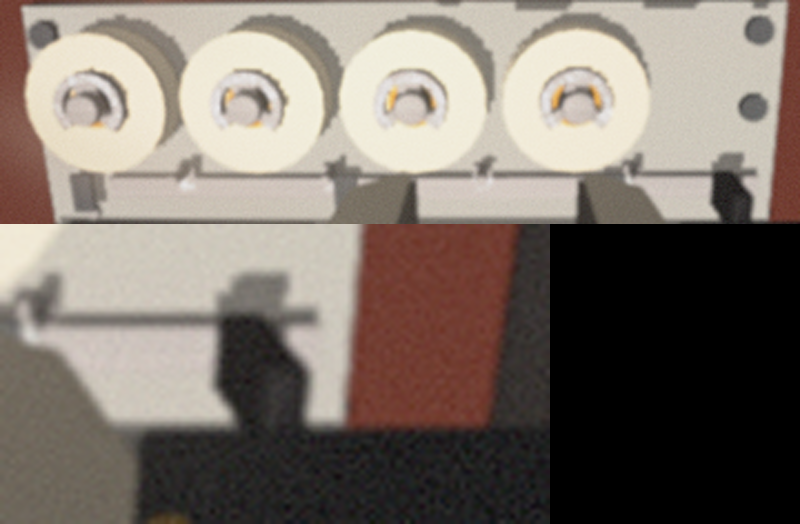

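All four clips sit centred round their axles: home. The guard tab is at roughly (396,257) full-resolution. Now I'll bring closed fingers down on its +y side.

Emit:
move_arm([
  {"wx":0,"wy":0,"wz":0,"dx":-0.155,"dy":0.341,"dz":0.16,"jaw":0},
  {"wx":0,"wy":0,"wz":0,"dx":-0.155,"dy":0.341,"dz":0.16,"jaw":0},
  {"wx":0,"wy":0,"wz":0,"dx":-0.155,"dy":0.341,"dz":0.16,"jaw":0},
  {"wx":0,"wy":0,"wz":0,"dx":-0.155,"dy":0.341,"dz":0.16,"jaw":0},
  {"wx":0,"wy":0,"wz":0,"dx":-0.155,"dy":0.341,"dz":0.16,"jaw":0},
])

```text
time_s: 46.2
tool_pos: [0.5929, 0.1553, 0.1666]
tcp_rot: [-0.001, -0.014, 1.0, -0.0]
wrist_force: [-0.4, -1.3, -0.0]
gripper_width: 0.005
finger_force: 0.0
```

Emit:
move_arm([
  {"wx":0,"wy":0,"wz":0,"dx":0,"dy":0,"dz":0.1,"jaw":0},
  {"wx":0,"wy":0,"wz":0,"dx":0,"dy":0,"dz":0.2,"jaw":0},
  {"wx":0,"wy":0,"wz":0,"dx":0,"dy":0,"dz":0.25,"jaw":0},
  {"wx":0,"wy":0,"wz":0,"dx":0,"dy":0,"dz":0.25,"jaw":0},
])

```text
time_s: 46.7
tool_pos: [0.5923, 0.1522, 0.0418]
tcp_rot: [-0.002, -0.011, 1.0, -0.0]
wrist_force: [0.6, -0.7, 0.5]
gripper_width: 0.005
finger_force: 0.0
```

Run:
```python
from h import *
go((.597,.12,.043),1.43);print(state()['wrist_force'])
c=load('w16')
print(onz(c,396,257,.054),onz(c,335+240/5,227+(318-224)/5,.02))
```

```text
t 46.7 pos [0.5923 0.1522 0.0418] yaw 1.32 tilt [-0.0037 -0.0006] w 0.005 | d [-0.0079 -0.0645 -0.0024] wz -0.003
[ 0.5832261  -0.70888283  0.49171811]
[0.5891466  0.10456827 0.054     ] [0.58837091 0.09963269 0.02      ]
```

Emit:
move_arm([
  {"wx":0,"wy":0,"wz":0,"dx":-0.01,"dy":-0.02,"dz":-0.002,"jaw":0},
  {"wx":0,"wy":0,"wz":0,"dx":-0.01,"dy":-0.04,"dz":-0.002,"jaw":0},
  {"wx":0,"wy":0,"wz":0,"dx":-0.01,"dy":-0.06,"dz":-0.002,"jaw":0},
  {"wx":0,"wy":0,"wz":0,"dx":-0.01,"dy":-0.08,"dz":-0.002,"jaw":0},
  {"wx":0,"wy":0,"wz":0,"dx":-0.01,"dy":-0.1,"dz":-0.002,"jaw":0},
])

```text
time_s: 47.32
tool_pos: [0.6008, 0.1036, 0.0447]
tcp_rot: [0.001, -0.012, 1.0, 0.0]
wrist_force: [0.5, 3.4, 3.7]
gripper_width: 0.002
finger_force: 1.8
```

Emit:
move_arm([
  {"wx":0,"wy":0,"wz":0,"dx":0,"dy":-0.012,"dz":0,"jaw":0},
  {"wx":0,"wy":0,"wz":0,"dx":0,"dy":-0.024,"dz":0,"jaw":0},
  {"wx":0,"wy":0,"wz":0,"dx":0,"dy":-0.024,"dz":0,"jaw":0},
])

```text
time_s: 47.7
tool_pos: [0.6, 0.091, 0.0435]
tcp_rot: [-0.001, -0.012, 1.0, -0.0]
wrist_force: [0.1, -0.4, -0.0]
gripper_width: 0.007
finger_force: 0.0
```

Run:
```python
from h import *
go((.597,.08,.043),1.43);print(state()['wrist_force'])
```

```text
t 47.7 pos [0.6    0.091  0.0435] yaw 1.39 tilt [-0.0012 -0.0008] w 0.007 | d [ 0.0064 -0.0219  0.001 ] wz -0.001
[ 0.12308272 -0.41137432 -0.01065862]
```

Pushing in small steps until it stops firmly.

Emit:
move_arm([
  {"wx":0,"wy":0,"wz":0,"dx":0,"dy":-0.01,"dz":0,"jaw":0},
  {"wx":0,"wy":0,"wz":0,"dx":0,"dy":-0.01,"dz":0,"jaw":0},
])

```text
time_s: 47.95
tool_pos: [0.5999, 0.0894, 0.0434]
tcp_rot: [-0.001, -0.012, 1.0, 0.002]
wrist_force: [1.0, 12.2, 0.7]
gripper_width: 0.003
finger_force: 5.6
```

Emit:
move_arm([
  {"wx":0,"wy":0,"wz":0,"dx":0,"dy":-0.006,"dz":0,"jaw":0},
  {"wx":0,"wy":0,"wz":0,"dx":0,"dy":-0.006,"dz":0,"jaw":0},
])

```text
time_s: 48.2
tool_pos: [0.5998, 0.0893, 0.0435]
tcp_rot: [-0.0, -0.012, 1.0, 0.004]
wrist_force: [1.9, 21.0, 1.6]
gripper_width: 0.007
finger_force: 10.5
```

Emit:
move_arm([
  {"wx":0,"wy":0,"wz":0,"dx":0,"dy":-0.006,"dz":0,"jaw":0},
  {"wx":0,"wy":0,"wz":0,"dx":0,"dy":-0.006,"dz":0,"jaw":0},
])

```text
time_s: 48.45
tool_pos: [0.5999, 0.0892, 0.0436]
tcp_rot: [-0.0, -0.012, 1.0, 0.006]
wrist_force: [2.2, 31.4, 1.5]
gripper_width: 0.007
finger_force: 15.5
```

Run:
```python
from h import *
go((.597,.08,.043),1.43);print(state()['wrist_force'])
```

```text
t 48.45 pos [0.5999 0.0892 0.0436] yaw 1.37 tilt [-0.0005  0.0119] w 0.007 | d [ 0.0062 -0.0182  0.0009] wz -0.001
[ 2.20424462 31.39031598  1.46198974]
```

Emit:
move_arm([
  {"wx":0,"wy":0,"wz":0,"dx":0,"dy":0.03,"dz":0,"jaw":0},
  {"wx":0,"wy":0,"wz":0,"dx":0,"dy":0.06,"dz":0,"jaw":0},
  {"wx":0,"wy":0,"wz":0,"dx":0,"dy":0.07,"dz":-0.1,"jaw":0},
  {"wx":0,"wy":0,"wz":0,"dx":0,"dy":0.07,"dz":-0.2,"jaw":0},
  {"wx":0,"wy":0,"wz":0,"dx":0,"dy":0.07,"dz":-0.3,"jaw":0},
])

```text
time_s: 49.08
tool_pos: [0.5994, 0.1155, 0.1949]
tcp_rot: [-0.001, -0.012, 1.0, -0.0]
wrist_force: [-0.2, -0.2, -0.1]
gripper_width: 0.008
finger_force: 0.0
```

Emit:
move_arm([
  {"wx":0,"wy":0,"wz":0,"dx":0.1,"dy":-0.12,"dz":-0.12,"jaw":0},
  {"wx":0,"wy":0,"wz":0,"dx":0.1,"dy":-0.12,"dz":-0.12,"jaw":0},
  {"wx":0,"wy":0,"wz":0,"dx":0.1,"dy":-0.12,"dz":-0.12,"jaw":0},
  {"wx":0,"wy":0,"wz":0,"dx":0.1,"dy":-0.12,"dz":-0.12,"jaw":0},
])

```text
time_s: 49.58
tool_pos: [0.5512, 0.0547, 0.253]
tcp_rot: [-0.001, -0.012, 1.0, 0.0]
wrist_force: [-0.2, 0.5, 0.2]
gripper_width: 0.008
finger_force: 0.0
```

Run:
```python
from h import *
go((.5213,-.022,.2498),1.43)
c=snap('wrist','w17');t=snap('top','top2');s=snap('scene','sc2')
def dark(c,lo=(.575,-.02,.054),hi=(.615,.118,.054)):
    g=cv2.cvtColor(c['img'],cv2.COLOR_RGB2GRAY)
    q=np.array([proj(c,(x,y,.04)) for x in(lo[0],hi[0]) for y in(lo[1],hi[1])]);u0,v0=q.min(0).astype(int);u1,v1=q.max(0).astype(int)
    m=(g[v0:v1,u0:u1]<50).astype(np.uint8);n,l,st,ce=cv2.connectedComponentsWithStats(m)
    for i in range(1,n):
        if st[i,4]>=8: p=ce[i]+[u0,v0];print(st[i,4],p.round(1),onz(c,*p,.05)[:2].round(4))
for n in('top0','top2','w17'):
    print(n);dark(load(n))
for n,a in(('scene0',None),('sc2',None)):
    print(n);dark(load(n))
h=cv2.cvtColor(c['img'],cv2.COLOR_RGB2HSV);m=cv2.inRange(h,(12,70,90),(28,255,255));m[300:]=0
for k in cv2.findContours(m,cv2.RETR_EXTERNAL,cv2.CHAIN_APPROX_NONE)[0]:
    if cv2.contourArea(k)>800:
        P=np.array([onz(c,*p[0],.027)[:2] for p in k],np.float32)*1000;print('wood',cv2.minAreaRect(P))
```

```text
t 49.58 pos [0.5512 0.0547 0.253 ] yaw 1.36 tilt [-0.001   0.0001] w 0.008 | d [ 0.0635 -0.152   0.0065] wz -0.001
top0
top2
w17
scene0
sc2
wood ((505.4153137207031, 220.52450561523438), (113.5779800415039, 23.378026962280273), 1.3815773725509644)
wood ((421.0412292480469, 99.98979187011719), (35.2142219543457, 31.71112060546875), 29.266399383544922)
```

Run:
```python
from h import *
for n,x,z in(('w3',.597,.054),('w17',.594,.054),('w17',.600,.054),('w17',.592,.03),('top0',.6,.054),('top2',.6,.054)):
    c=load(n);g=cv2.cvtColor(c['img'],cv2.COLOR_RGB2GRAY);o=[]
    for y in np.arange(.02,.125,.004):
        u,v=np.round(proj(c,(x,y,z))).astype(int);o.append(int(g[v,u]) if v<420 else -1)
    print(n,x,o)
```

```text
w3 0.597 [197, 104, 113, 143, 220, 218, 221, 217, 219, 219, 217, 219, 219, 217, 156, 20, 27, 32, 21, 40, 48, 58, 79, 85, 82, 80, 83]
w17 0.594 [209, 203, 203, 199, 186, 114, 122, 143, 196, 204, 118, 74, 72, 145, 204, 201, 202, 204, 202, 199, 202, 205, 201, 203, 203, 198, 99]
w17 0.6 [204, 201, 205, 203, 193, 148, 145, 184, 202, 204, 175, 69, 62, 102, 206, 202, 202, 203, 204, 202, 203, 204, 203, 202, 202, 207, 67]
w17 0.592 [231, 220, 205, 207, 142, 117, 120, 186, 203, 206, 176, 59, 66, 92, 119, 205, 198, 207, 203, 203, 205, 204, 204, 205, 205, 202, 203]
top0 0.6 [246, 246, 246, 242, 212, 138, 158, 240, 246, 246, 244, 245, 245, 245, 244, 244, 245, 244, 131, 70, 65, 88, 222, 242, 245, 247, 214]
top2 0.6 [135, 138, 169, 186, 185, 184, 184, 186, 185, 184, 185, 185, 184, 185, 182, 183, 185, 184, 183, 184, 184, 182, 182, 181, 182, 182, 181]
```

Run:
```python
from h import *
c0=None
for n in('top0','w2','w3','w16','w17','sc2','scene0'):
    c=load(n);g=cv2.cvtColor(c['img'],cv2.COLOR_RGB2GRAY);q=np.array([proj(c,(x,y,z)) for x in(.57,.625) for y in(.02,.13) for z in(0,.06)])
    u0,v0=np.maximum(q.min(0),0).astype(int);u1,v1=np.minimum(q.max(0),[559,419]).astype(int)
    W=np.array([np.r_[bydepth(c,u,v),g[v,u]] for v in range(v0,v1) for u in range(u0,u1) if c['depth'][v,u]>0])
    k=(W[:,2]>.046)&(W[:,2]<.062)&(W[:,0]>.575)&(W[:,0]<.62)&(W[:,1]>.04)&(W[:,1]<.125)&(W[:,3]<110)
    P=W[k];print(n,k.sum(),P[:,:3].min(0).round(4) if len(P) else '',P[:,:3].max(0).round(4) if len(P) else '',np.median(P[:,:3],0).round(4) if len(P) else '')
```

```text
top0 24 [0.5916 0.0956 0.0478] [0.6078 0.1043 0.0603] [0.5983 0.099  0.0535]
w2 140 [0.5864 0.0972 0.046 ] [0.6067 0.1074 0.0566] [0.5967 0.1036 0.0544]
w3 215 [0.5865 0.0931 0.046 ] [0.6091 0.106  0.0561] [0.5968 0.0975 0.054 ]
w16 159 [0.5858 0.0939 0.0463] [0.6029 0.1047 0.0563] [0.5925 0.098  0.0539]
w17 200 [0.5875 0.0614 0.0461] [0.6087 0.073  0.0565] [0.597  0.0668 0.0545]
sc2 34 [0.5915 0.0629 0.0469] [0.6121 0.0755 0.0565] [0.6014 0.0726 0.0529]
scene0 39 [0.5898 0.0979 0.0462] [0.6123 0.1089 0.0566] [0.6013 0.1065 0.0524]
```

Run:
```python
from h import *
o=np.array([.5477,-.0835]);ey=np.array([-EX[1],EX[0]])
for n in('top0','w3','w16','w17'):
    c=load(n);v,u=np.nonzero(c['depth']>0);K=c['K']
    W=[]
    for a,b in zip(u,v):
        if b>300 and n[0]=='w': continue
        X=bydepth(c,a,b)
        p=(X[:2]-o)@EX;q=(X[:2]-o)@ey
        if .037<p<.072 and -.21<q<.21 and X[2]<.08: W.append((p,q,X[2]))
    W=np.array(W);print(n)
    for lo,hi in((.018,.030),(.030,.045),(.045,.065)):
        k=W[(W[:,2]>lo)&(W[:,2]<hi)];h,_=np.histogram(k[:,1],np.arange(-.21,.212,.006))
        print(lo,' '.join(f'{int(round((-.207+.006*i)*1000))}:{x}' for i,x in enumerate(h) if x>1))
```

```text
top0
0.018 -177:3 -171:10 -165:5 -135:3 -111:3 -87:2 -69:2 -51:2 -33:2 -27:7 -21:8 -15:4 -3:2 27:2 57:2 63:2 87:3 93:2 111:2 123:7 129:5 177:6
0.03 -153:2 -147:2 -141:4 -111:3 -75:2 -69:3 -63:5 -57:2 -51:2 -33:2 9:3 15:2 21:2 27:2 51:3 87:2 93:4 99:4 105:3 111:2 135:4 183:2
0.045 177:8 183:18 189:12
w3
0.018 -177:37 -171:50 -165:27 -111:10 -33:6 -27:47 -21:56 -15:10 51:12 117:22 123:41 129:44 135:3 177:75 183:8
0.03 -147:2 -141:3 -117:2 -111:17 -63:3 -33:10 -27:9 15:5 21:4 51:21 129:5 135:15 177:89 183:11
0.045 177:121 183:88 189:20
w16
0.018 -177:36 -171:67 -165:45 -111:21 -33:7 -27:55 -21:26 -15:4 51:14 57:4 117:3 123:6 129:16 135:14 177:52 183:14 189:3
0.03 -147:2 -117:3 -111:25 -63:2 -33:16 -27:11 15:3 21:4 51:23 57:2 99:3 129:4 135:20 177:78 183:24 189:5
0.045 177:79 183:79 189:22
w17
0.018 -177:36 -171:63 -165:37 -147:14 -141:12 -63:25 -27:52 -21:63 -15:15 15:4 21:14 99:7 105:4 117:29 123:68 129:41 141:3 147:16 153:12
0.03 -153:3 -147:22 -141:8 -69:6 -63:27 -57:2 9:2 15:18 21:14 99:26 105:5 141:17 147:18 153:12
0.045 141:19 147:103 153:96
```

Before the push the guard's pins stood at plate y ≈ -111, -30, 52 and 134 mm. They now stand at -146, -64, 18 and 101 mm, directly opposite the axles. The guard also held still under 31 N, so it is against its stop, and the fork lies on the mat. Handing in.

Run:
```python
from h import *
print(hand_in())
```

```text
the job is handed in; nothing more can be done
None
```

I handed the job in at about 50 s: all four sheaves are clipped home with the fork, the rope guard is against its stop and the fork lies flat on the mat; `hand_in()` returned no verdict.

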